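Slide the spray pipe through its holder rings and bed it on the stop ring

TASK

Take the grey spray pipe from its rest and slide it, tapered nose first, through the wide ring and then the middle ring of the pipe holder until the narrow stop ring blocks it; that ring gives way a little, so push it back with the pipe until it comes up hard against its hidden end stop. Go slowly and bed the pipe there with a steady push of about 7 to 10 newtons for a second, never ramming it. Let go and leave the pipe lying in the rings with its nose against the stop ring, and leave everything else on the bench where it is.

Things in the scene. Friction and masses are not known exactly. Their poses are not given: they have to be found in the camera images.
- pipe: Loose straight grey rigid pipe, 20 mm diameter, 190 mm long, 70 to 130 g, small dark spray holes on top. Origin on its axis at mid-length; y axis along the pipe, +y to the nose. The last 12 mm taper to a flat closed 15 mm nose; that end is heavier: the centre of mass is about 19 mm noseward of the origin. It starts level on the rest, axis 45 mm above the bench.
- pipe_grip (a point): Point on the pipe's axis 70 mm behind its origin, 165 mm behind the nose, 25 mm from the tail, where the tail overhangs the rest (by 55 mm) and can be taken from above. Held there, 34 to 46 mm remain to the wide ring's centre when the pipe is home. Axes as the pipe's.
- pipe_nose (a point): Centre of the pipe's flat nose face, 95 mm along +y from the pipe's origin; axes as the pipe's.
- rest: Fixed white rest, 60 x 100 mm, holding the pipe in two notched uprights (10 mm thick, 44 mm wide, cheeks up to 47 mm high) 35 mm either side of its centre along y. Origin at the centre of its underside; y axis along the pipe.
- holder: Fixed pipe holder: white base plate 70 x 210 x 10 mm carrying three upright grey rings in a row on one level axis, 60 mm above the bench, wide ring first, stop ring last. Origin on the bench under the middle ring; its y axis is the ring axis, +y is the direction in which the pipe is pushed in. The base plate reaches from y = -90 to +120 mm.
- ring_wide (a point): Centre of the wide guide ring (bore 28 mm, outside 44 mm, 8 mm thick along y), 55 mm before the middle ring; axes as the holder's.
- ring_mid (a point): Centre of the middle guide ring (bore 23 mm, so 1.5 mm free around the pipe; outside 40 mm, 8 mm thick along y); axes as the holder's.
- stop_ring: Narrow stop ring (bore 8 mm, outside 34 mm, 10 mm thick), too small for the nose. Origin at the centre of its near face, on the ring axis; axes as the holder's. It slides along +y with about 2 N of friction and stays where left; after 6 to 14 mm (differs each time, cannot be seen) it meets a hidden firm stop, 10 to 20 N per mm. Rubbing in the guide rings can add 1 or 2 N.
- coupling: Bystander: loose grey plastic pipe coupling standing upright, 38 mm diameter, 34 mm high, origin under its centre.
- elbow: Bystander: loose grey pipe elbow, about 60 x 34 x 45 mm high, origin on its underside.
- scraper: Bystander: black-handled scraper lying flat, its x axis along its length.
- big_bottle: Bystander: white bottle with black cap, 76 mm diameter, 200 mm high, origin under its centre.
- small_bottle: Bystander: white bottle with blue cap, 56 mm diameter, 150 mm high, origin under its centre.
- food_tub: Bystander: white lidded tub, 84 mm diameter, 120 mm high, origin under its centre.
- carton: Bystander: cardboard carton 90 x 140 x 60 mm high, origin under its centre.
Not all that is in view belongs to the job. There is more than one size of the pipe; the job needs the middle-sized.

How it is judged (in metres and radians):
On the way, in this order (a step that is already met when the one before it is completed fails the run):
1. the nose is through the wide ring (5 mm past its centre) (y of pipe_nose in the frame of ring_wide above 0.005 m and x of pipe_nose in the frame of ring_wide between -0.008 and 0.008 m and z of pipe_nose in the frame of ring_wide between -0.008 and 0.008 m).
2. the nose is through the middle ring (5 mm past its centre) (y of pipe_nose in the frame of ring_mid above 0.005 m and x of pipe_nose in the frame of ring_mid between -0.008 and 0.008 m and z of pipe_nose in the frame of ring_mid between -0.008 and 0.008 m).
3. the nose bears on the stop ring, hard against its end stop, with more than 5 N for 0.5 s (contact force between pipe and stop_ring above 5 N), for 0.5 s.
At the end, for the whole second after the job is handed in: The pipe lies at rest in both guide rings (within 0.12 rad of the ring axis), its nose within 2.5 mm of the stop ring's near face and within 6 mm of the ring axis sideways and in height (y of pipe_nose in the frame of stop_ring between -0.0025 and 0.0025 m and x of pipe_nose in the frame of stop_ring between -0.006 and 0.006 m and z of pipe_nose in the frame of stop_ring between -0.006 and 0.006 m and angle between the y axis of pipe and the y axis of holder, either way round below 0.12 rad and linear speed of pipe below 0.01 m/s); the robot touches nothing.
It fails at once if the pipe pressed or hit the stop ring with more than 15 N (contact force between pipe and stop_ring above 15 N).
It fails at once if a bystander moved more than 30 mm (distance of any of big_bottle, small_bottle, food_tub, coupling, scraper, elbow, carton from where it was at the start of the episode above 0.03 m).
It also fails if it takes over 61 s, if anything falls off the work surface, if the arm or the gripper's body presses on something with over 40 N, if the wrist force passes 120 N, or if a joint passes its speed limit or range.

ROBOT

A 7-joint arm with a two-finger parallel gripper is mounted at the origin on the work surface. World frame = base frame: x ahead of the robot, y to its left, z up, the work surface at z = 0. Lengths are in mm, angles in rad, forces in N, time in s.
With the tool pointing down it reaches from about 375 to 925 mm from the base axis. Payload 3.1 kg.
Tool frame: the origin (TCP) lies at the very end of the fingers, on their centre line; the grasp point (between the pads) lies 19 mm behind it; z points along the fingers, y is the direction in which the jaws open and shut (so a half turn about z gives the same grasp; the last joint's range is limited). The gripper opens to 85 mm and grips with 20 to 120 N. Pads are 22 mm wide; open, the fingers measure 114 mm over their backs; the gripper's body (76 mm by 85 mm) begins 54 mm behind the grasp point. The pads swing forward as they close: fully open they stand 13 mm farther back than shut.
Start: joints at [-1.228, 0.383, 0.044, 1.598, -0.018, 1.161, -0.05], TCP at [277.31, 587.879, 231.269] pointing down, gripper open.
Joint ranges: [-2.61, 2.61], [-0.41, 2.15], [-1.48, 1.57], [0, 2.5], [-1.57, 4.71], [0.05, 1.97], [-2.85, 2.85]. Speed limits (rad/s): [2.79, 2.79, 3.14, 3.14, 3.14, 3.14, 3.14].

INTERFACE

Orientations are given as a unit quaternion [w, x, y, z].
In Python, from workcell import env, capture, camera_model gives the robot as it stands.
- The arm moves only by the tool send_rows, never from a script. Its argument "moves" is one flat list of numbers, 7 for each row, row after row: the shift along the tool's x, y, z in units of 25 mm (1.0 is 25 mm), then the turn, a rotation vector about the tool's x, y, z in units of 5 degrees (1.0 is 5 degrees), then the finger opening in mm, from 0 to 85.4. In form: [dx, dy, dz, ax, ay, az, jaw, dx, dy, dz, ax, ay, az, jaw, ...]. A call has 1 to 5 rows; each row is the pose to reach, as a shift and turn from the pose commanded when the call began, along the tool's axes at that moment; what a row does not reach only later rows make up. A row lasts 1/10 s, in which the tool goes at most 50 mm and 8.59 degrees, less where a joint would pass 70% of its speed; a pose out of reach is approached as far as the arm can. A call with a gripper value outside its range is refused whole. The fingers move at their own pace and stop on an object; the grip force is fixed at half the most. Time passes only in rows, so rows that repeat a pose let the fingers close. It gives the time, the measured TCP pose, the force and the opening at its end, in the units of the state.
- env.observe(): the state, without advancing time (a new reading comes with each control period).
- capture(name): name is "side" or "top" or "wrist"; returns (picture, depth): 420x560x3 uint8, red, green, blue; 420x560 float32, mm along the optical axis (not along the pixel's ray), 0 where there is no reading.
- camera_model(name): a dict with "fov_y" (degrees; the focal length in pixels is half the picture's height over the tangent of half this angle, whatever the lens; pixels are square), "cx", "cy" (the principal point, pixels), "pose" (4x4, takes a point from camera to world coordinates). Camera axes: x right, y down, z forward; pixel columns grow to the right and rows downward; lengths in mm; the calibration is good to about 2 mm. A picture is of the moment at which its call begins: read the wrist's pose just before it. camera_model takes no time and is no camera call; for the wrist camera it gives the pose at the moment of the call.
- env.close_job(): hands the job in, once; it reports no verdict.
The state is a dict: "time_s": time; "joint_positions": joint angles; "dq": joint speeds; "effort": joint torques, N m; "tool_pos": TCP position; "eef_rot": TCP orientation; "wrist_force": force on the tool from outside, world axes, zero at the start; "wrist_torque": the same for the moment, N m; "gripper_width": finger opening in mm.
Only numpy, scipy, OpenCV 4.12 (cv2) and the standard library are available. Lean on these libraries where they do the work, as an engineer would, in place of code of your own. Each camera call takes 0.05 s, during which the arm holds its last target.

## Working session

There is one attempt and no reset: what is moved stays moved. The work goes in short steps, Python scripts to look and compute and a tool call to move; the robot and the scene stay as the last step left them, time stands still between calls to the robot, and variables do not carry over. Pictures are saved under pics/ and viewed, and the job is handed in when it is done.

Besides the shell and the picture viewer there is one more tool, called after "Call:" as name(argument=value, ...) on one line, values as JSON. send_rows: Moves the arm, as the interface text tells. Its arguments: {"type":"object","properties":{"moves":{"type":"array"}},"required":["moves"]}

```bash
ls; mkdir -p pics
python3 - <<'E'
from workcell import env, capture, camera_model
import cv2
s=env.observe();print({k:(s[k]) for k in s})
for n in("side","top","wrist"):
    m=camera_model(n);print(n,m)
    p,d=capture(n);cv2.imwrite(f"pics/{n}0.png",cv2.cvtColor(p,cv2.COLOR_RGB2BGR))
    import numpy as np;np.save(f"{n}0.npy",d);np.save(f"{n}0p.npy",p)
E
```

```text
pics
{'time_s': 0.0, 'joint_positions': array([-1.22777386,  0.38385865,  0.04382913,  1.59959505, -0.01791905,
        1.16118974, -0.04987663]), 'dq': array([ 8.67054438e-04, -5.70250917e-04,  6.21663754e-04,  5.77030862e-05,
       -1.95041256e-03,  9.15240049e-04, -1.32517511e-04]), 'effort': array([-3.87190694e-04, -4.33462036e+01,  1.02471996e+00, -2.49520183e+01,
        1.05890914e-02,  1.12059480e-02, -2.56076014e-06]), 'tool_pos': array([276.93626812, 587.00077111, 229.86203684]), 'eef_rot': array([-2.29468264e-04,  2.18582110e-01,  9.75817654e-01, -1.30923644e-03]), 'wrist_force': array([ 0.63765406,  0.15553397, -0.72806384]), 'wrist_torque': array([-0.06443944,  0.01604402, -0.01999454]), 'gripper_width': 85.41861103279622}
side {'fov_y': 56.22536187517298, 'cx': 279.1809874768241, 'cy': 210.64875061632745, 'pose': array([[-9.71732092e-01, -1.52982222e-01,  1.79814293e-01,
         4.03717541e+02],
       [-2.36021711e-01,  6.47317772e-01, -7.24757514e-01,
         7.11963787e+02],
       [-5.52197269e-03, -7.46710212e-01, -6.65126579e-01,
         7.66963230e+02],
     
[... 251 characters left out ...]
01e+02],
       [-9.99969731e-01,  6.48042383e-03, -4.30601913e-03,
        -3.40384688e+01],
       [ 2.89215258e-03, -2.04186697e-01, -9.78927693e-01,
         1.50975919e+03],
       [ 0.00000000e+00,  0.00000000e+00,  0.00000000e+00,
         1.00000000e+00]])}
wrist {'fov_y': 64.34045610235715, 'cx': 280.7416780849275, 'cy': 211.9822145667601, 'pose': array([[ 4.26109115e-01,  8.66061568e-01,  2.61473483e-01,
         2.09927695e+02],
       [ 9.04665204e-01, -4.06818698e-01, -1.26804638e-01,
         6.18346242e+02],
       [-3.44832224e-03,  2.90578574e-01, -9.56844920e-01,
         3.72157716e+02],
       [ 0.00000000e+00,  0.00000000e+00,  0.00000000e+00,
         1.00000000e+00]])}
```

View pics/side0.png

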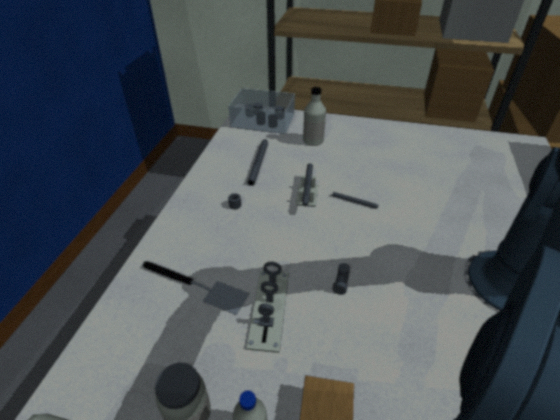

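View pics/top0.png

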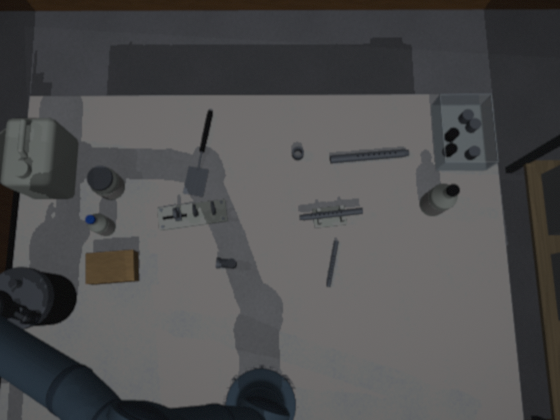

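View pics/wrist0.png

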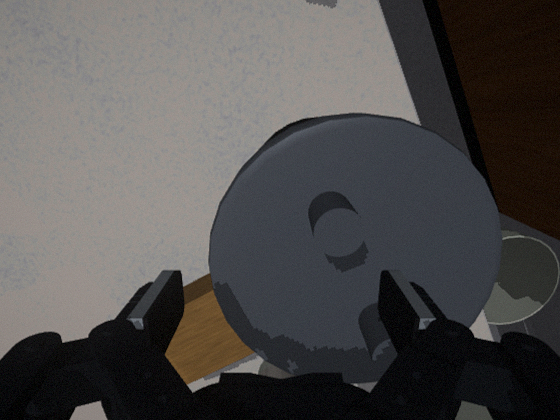

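```bash
cat > h.py <<'E'
import numpy as np,cv2
from workcell import env,capture,camera_model
def K(m):
    f=210/np.tan(np.radians(m['fov_y']/2));return f,m['cx'],m['cy']
def ray(m,u,v):
    f,cx,cy=K(m);d=np.array([(u-cx)/f,(v-cy)/f,1.]);P=m['pose'];return P[:3,3],P[:3,:3]@d
def plane(m,u,v,z):
    o,d=ray(m,u,v);return o+d*(z-o[2])/d[2]
def proj(m,p):
    P=m['pose'];f,cx,cy=K(m);q=P[:3,:3].T@(np.asarray(p)-P[:3,3]);return np.array([cx+f*q[0]/q[2],cy+f*q[1]/q[2]])
def cloud(m,d):
    f,cx,cy=K(m);v,u=np.mgrid[:d.shape[0],:d.shape[1]];c=np.stack([(u-cx)/f*d,(v-cy)/f*d,d],-1);P=m['pose'];w=c@P[:3,:3].T+P[:3,3];w[d==0]=np.nan;return w
def save(p,n):cv2.imwrite(n,cv2.cvtColor(p,cv2.COLOR_RGB2BGR))
def crop(p,u0,v0,u1,v1,k,n,g=1.8):
    q=np.clip(p[v0:v1,u0:u1].astype(float)*g,0,255).astype(np.uint8);save(cv2.resize(q,None,fx=k,fy=k,interpolation=cv2.INTER_CUBIC),n)
E
python3 - <<'E'
from h import *
p=np.load('top0p.npy');crop(p,140,140,420,300,2.8,'pics/t1.png',2.5)
p=np.load('side0p.npy');crop(p,180,120,400,360,2.4,'pics/s1.png',2)
mt=camera_model('top');w=cloud(mt,np.load('top0.npy'))
for u,v in[(30,295),(100,180),(330,213),(213,210),(110,265),(40,150),(180,213),(230,263),(297,150),(440,195),(395,155),(25,330),(160,230)]:print(u,v,w[v,u].round())
ww=cloud(camera_model('wrist'),np.load('wrist0.npy'))
print(ww[150,300],ww[300,300],ww[100,100])
print(proj(mt,[277,587,230]),proj(camera_model('wrist'),[277,587,230]))
E
```

```text
30 295 [308. 587. 210.]
100 180 [634. 459. 120.]
330 213 [ 545. -207.   60.]
213 210 [552. 137.  83.]
110 265 [395. 434.  64.]
40 150 [699. 600. 202.]
180 213 [555. 244.  23.]
230 263 [401.  89.  41.]
297 150 [ 759. -116.    2.]
440 195 [ 578. -508.  147.]
395 155 [ 734. -420.   24.]
25 330 [237. 387. 636.]
160 230 [507. 308.  -2.]
[230.11729207 618.61217668 209.8097292 ] [304.22255517 585.14345473 211.0223722 ] [1.18240008e+02 4.48885861e+02 3.90979956e-01]
[ 25.10581972 307.14236766] [281.98893517 274.40510242]
```

View pics/t1.png

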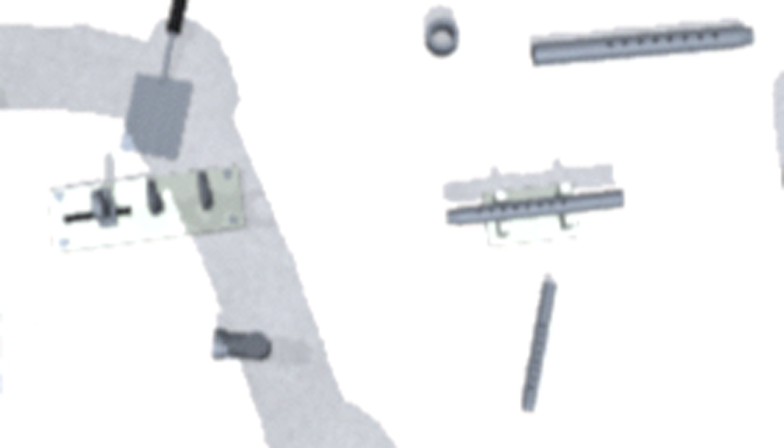

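View pics/s1.png

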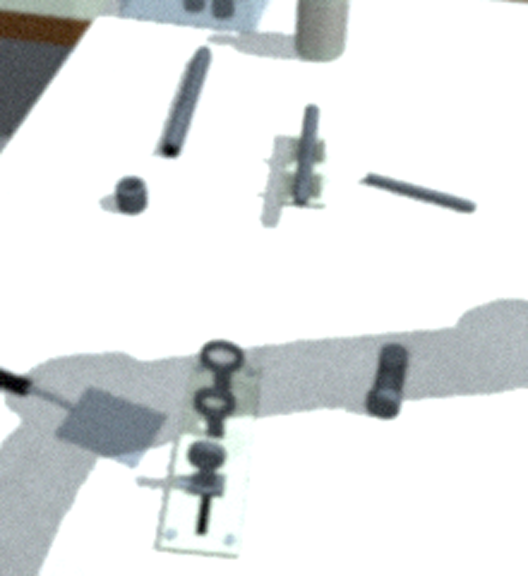

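Call:
send_rows(moves=[0, 0, -2, 0, 0, 0, 85, 0, 0, -3.6, 0, 0, 0, 85, -1.6, -1.05, -3.6, 0, 0, 1.6, 85, -3.2, -2.1, -3.6, 0, 0, 3.2, 85, -4.8, -3.15, -3.6, 0, 0, 4.8, 85])

```text
time_s: 0.65
tool_pos: [352.8, 464.2, 321.4]
eef_rot: [0.0, 0.419, 0.908, 0.0]
wrist_force: [1.6, -0.4, 0.1]
gripper_width: 85.1
```

```bash
cat >> h.py <<'E'
from scipy.spatial.transform import Rotation as Ro
def Rt():
    q=env.observe()['eef_rot'];return Ro.from_quat([q[1],q[2],q[3],q[0]])
def rel(tgt,xang=None,cmd=None):
    s=env.observe();R=Rt();c=s['tool_pos'] if cmd is None else np.array(cmd)
    d=R.as_matrix().T@(np.array(tgt)-c)/25
    o=[0,0,0]
    if xang is not None:
        a=np.radians(xang);T=np.array([[np.cos(a),np.sin(a),0],[np.sin(a),-np.cos(a),0],[0,0,-1]]).T
        T=np.column_stack([[np.cos(a),np.sin(a),0],[np.sin(a),-np.cos(a),0],[0,0,-1]])
        o=(R.inv()*Ro.from_matrix(T)).as_rotvec()/np.radians(5)
    print('tcp',s['tool_pos'].round(2),'shift',d.round(3),'turn',np.round(o,3),'n',round(np.linalg.norm(d)*25,1))
E
python3 -c "
from h import *
rel([530,130,270],90);print(env.observe()['joint_positions'])"
```

```text
tcp [352.78 464.17 321.38] shift [-14.768  -3.29    2.055] turn [ 5.000e-03 -1.000e-03  8.098e+00] n 381.7
[-1.13286249  0.1897877   0.16241062  1.6608599  -0.03151884  1.29313753
 -0.25796335]
```

Call:
send_rows(moves=[-1.9, -0.4, 0, 0, 0, 1.6, 85, -3.8, -0.8, 0.3, 0, 0, 3.2, 85, -5.6, -1.2, 0.6, 0, 0, 4.8, 85, -7.4, -1.6, 0.9, 0, 0, 6.4, 85, -9.2, -2.0, 1.2, 0, 0, 8.1, 85])

```text
time_s: 1.15
tool_pos: [464.8, 256.6, 290.8]
eef_rot: [-0.0, 0.708, 0.707, -0.0]
wrist_force: [1.6, 0.5, 0.6]
gripper_width: 84.9
```

```bash
python3 -c "
from h import *
rel([530,130,270],90);print(env.observe()['joint_positions'])"
```

```text
tcp [464.84 256.6  290.83] shift [-5.06   2.615  0.832] turn [-0.003 -0.002 -0.019] n 143.9
[-0.92976949  0.1037899   0.37484239  1.82830207 -0.04076377  1.2170462
 -0.54427289]
```

Call:
send_rows(moves=[-1.6, 0.85, 0.28, 0, 0, 0, 85, -3.3, 1.7, 0.55, 0, 0, 0, 85, -5.06, 2.6, 0.83, 0, 0, 0, 85, -5.06, 2.6, 0.83, 0, 0, 0, 85])

```text
time_s: 1.55
tool_pos: [532.2, 122.0, 269.7]
eef_rot: [0.002, 0.711, 0.703, -0.002]
wrist_force: [-0.5, -1.0, 0.0]
gripper_width: 85.2
```

Run:
```python
from h import *
import pickle
m=camera_model('wrist');p,d=capture('wrist');pickle.dump((m,p,d),open('w1.pkl','wb'))
crop(p,0,0,560,420,1.4,'pics/w1.png',1.6);print(env.observe()['tool_pos'],m['pose'][:3,3])
```

```text
[530.98347342 126.65980201 269.89310513] [533.02090533 196.34636625 411.4769878 ]
```

View pics/w1.png

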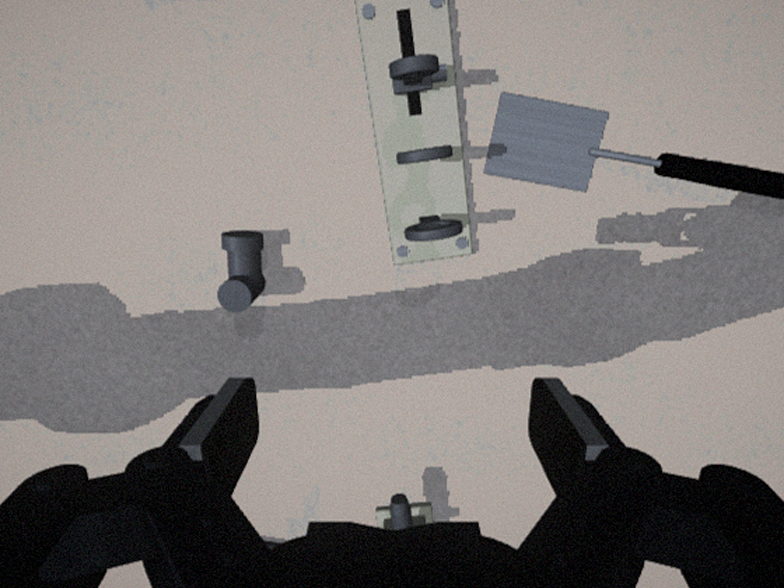

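Call:
send_rows(moves=[1.2, 0, 0, 0, 0, 0, 85, 1.6, -0.5, 0, 0, 0, 0, 85, 1.6, -0.5, 0, 0, 0, 0, 85, 1.6, -0.5, 0, 0, 0, 0, 85])

```text
time_s: 2.0
tool_pos: [516.9, 173.2, 270.4]
eef_rot: [0.0, 0.705, 0.71, -0.0]
wrist_force: [-0.0, -0.1, 0.0]
gripper_width: 84.7
```

Run:
```python
from h import *
import pickle
m=camera_model('wrist');p,d=capture('wrist');pickle.dump((m,p,d),open('w2.pkl','wb'))
crop(p,200,0,480,210,2.8,'pics/w2.png',1.6);print(env.observe()['tool_pos'],m['pose'][:3,3])
w=cloud(m,d)
for u,v in[(300,150),(320,100)]:print(w[v,u])
```

```text
[517.35287343 172.18752786 270.50681173] [516.49844649 246.76422098 412.52230591]
[nan nan nan]
[553.49696047 256.15621864  74.59054451]
```

View pics/w2.png

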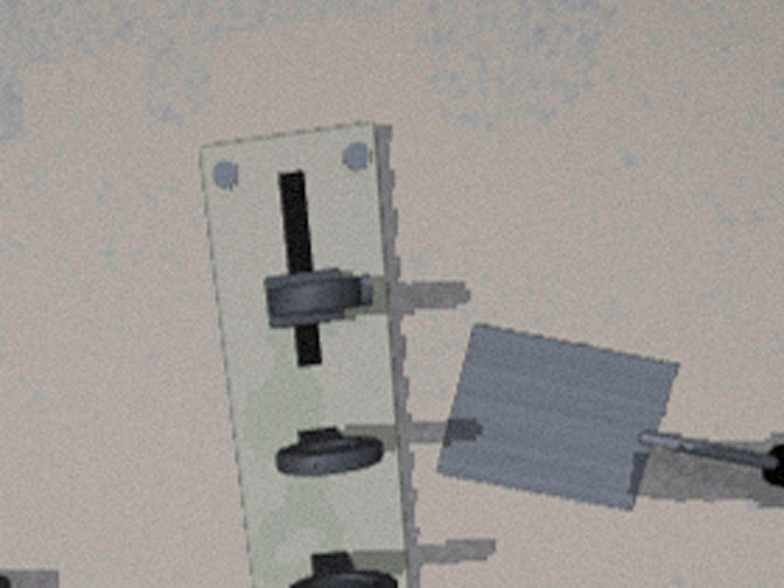

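Run:
```python
from h import *
import pickle
for f in('w1.pkl','w2.pkl'):
    m,p,d=pickle.load(open(f,'rb'));w=cloud(m,d)
    P=p.astype(int)
    if f=='w2.pkl':print(P[40,270],P[70,285],P[100,285],P[100,320],P[20,300])
    b=cv2.GaussianBlur(p,(0,0),1).astype(int)
    mask=((b[...,1]-b[...,0]>0)&(b[...,1]-b[...,2]>-3)&(b.sum(2)>220)).astype(np.uint8)
    n,l,st,c=cv2.connectedComponentsWithStats(mask)
    i=1+np.argmax(st[1:,4]);mk=(l==i).astype(np.uint8);print(st[i])
    cn=max(cv2.findContours(mk,0,1)[0],key=len);h=cv2.convexHull(cn)
    pts=np.array([plane(m,u,v,10)[:2] for u,v in h[:,0]],np.float32)
    r=cv2.minAreaRect(pts);print(f,r,cv2.boxPoints(r).round(1).tolist())
    ok=(w[...,0]>500)&(w[...,0]<620)&(w[...,1]>80)&(w[...,1]<350)&(w[...,2]>45)
    ok=ok.astype(np.uint8)
    n,l,st,c=cv2.connectedComponentsWithStats(ok)
    for i in range(1,n):
        if st[i,4]>15:
            q=w[l==i];t=q[q[:,2]>q[:,2].max()-6];print(st[i],q.mean(0).round(1),q.min(0).round(1),q.max(0).round(1),'top',t.mean(0).round(1))
```

```text
[ 271   56   67  133 3069]
w1.pkl ((558.5756225585938, 178.71188354492188), (71.08985900878906, 149.2747802734375), 5.428404808044434) [[516.0999755859375, 249.6999969482422], [530.2999877929688, 101.0], [601.0, 107.80000305175781], [586.9000244140625, 256.3999938964844]]
[278  38  36  19 526] [546.4 250.1  69.7] [530.4 244.7  45.2] [563.9 257.5  77.9] top [546.8 251.2  74.6]
[283 103  40  14 346] [553.6 194.6  75. ] [534.8 188.6  47.1] [573.9 200.7  80.7] top [554.1 194.6  77.8]
[289 156  41  16 482] [561.1 141.2  69.4] [540.6 134.   45. ] [582.5 146.7  82.9] top [561.9 140.5  79.7]
[  123   270   437   150 28829] [558.8 132.1 342.1] [500.  108.6 281.5] [607.1 142.9 364.9] top [532.  139.7 361. ]
[101 102  98] [106 103  99] [108 107 104] [30 34 37] [107  99  94]
[ 288  169   59   59 1190]
w2.pkl ((561.6610107421875, 142.29833984375), (69.18738555908203, 74.09330749511719), 8.275362014770508) [[522.0999755859375, 174.0], [532.7999877929688, 100.69999694824219], [601.2000122070312, 110.5999984741211], [590.5999755859375, 183.89999389648438]]
[295  98  34  15 357] [545.8 251.4  72.5] [530.1 244.9  58.9] [563.  258.5  77.9] top [546.7 251.6  74.7]
[298 155  39  15 431] [553.7 195.7  68.8] [534.5 188.8  45.1] [574.4 201.   80.4] top [554.2 194.9  77.6]
[302 203  40  18 553] [561.3 141.4  66. ] [540.  133.8  45. ] [582.4 146.9  82.5] top [561.5 140.8  79.5]
[  191   270   369   150 25124] [551.1 182.5 340.9] [500.  159.8 282.3] [591.4 193.4 365.6] top [530.1 190.8 362. ]
```

```bash
python3 -c "
from h import *
rel([540,-285,230],90)"
```

```text
tcp [517.35 172.19 270.51] shift [-18.291   0.815   1.628] turn [0.002 0.005 0.056] n 459.5
```

Call:
send_rows(moves=[-1.9, 0.1, 0, 0, 0, 0, 85, -3.8, 0.2, 0, 0, 0, 0, 85, -5.7, 0.3, 0, 0, 0, 0, 85, -7.6, 0.4, 0, 0, 0, 0, 85, -9.5, 0.4, 0, 0, 0, 0, 85])

```text
time_s: 2.55
tool_pos: [528.4, -68.3, 271.0]
eef_rot: [0.001, 0.706, 0.708, 0.0]
wrist_force: [0.6, 0.9, -0.6]
gripper_width: 85.0
```

Call:
send_rows(moves=[-1.9, 0.1, 0.3, 0, 0, 0, 85, -3.8, 0.2, 0.6, 0, 0, 0, 85, -5.7, 0.3, 0.9, 0, 0, 0, 85, -7.6, 0.4, 1.2, 0, 0, 0, 85, -8.8, 0.4, 1.6, 0, 0, 0, 85])

```text
time_s: 3.05
tool_pos: [538.2, -291.3, 231.2]
eef_rot: [0.002, 0.708, 0.707, -0.001]
wrist_force: [-0.0, 0.2, -0.2]
gripper_width: 84.9
```

Call:
send_rows(moves=[0, 0, 0, 0, 0, 0, 85, 0, 0, 0, 0, 0, 0, 85, 0, 0, 0, 0, 0, 0, 85])

```text
time_s: 3.35
tool_pos: [539.9, -283.9, 230.6]
eef_rot: [-0.0, 0.705, 0.709, 0.0]
wrist_force: [-0.5, 0.2, -0.4]
gripper_width: 84.9
```

Run:
```python
from h import *
import pickle
m=camera_model('wrist');p,d=capture('wrist');pickle.dump((m,p,d),open('w3.pkl','wb'))
crop(p,0,0,560,420,1.4,'pics/w3.png',1.6);print(env.observe()['tool_pos'],env.observe()['joint_positions'],m['pose'][:3,3])
```

```text
[ 540.1930021  -283.31575471  230.74657737] [-0.16877846  0.37231119  0.73129371  1.72644052 -0.27124845  1.14633703
  0.64838778] [ 539.51502181 -210.43731138  372.88316281]
```

View pics/w3.png

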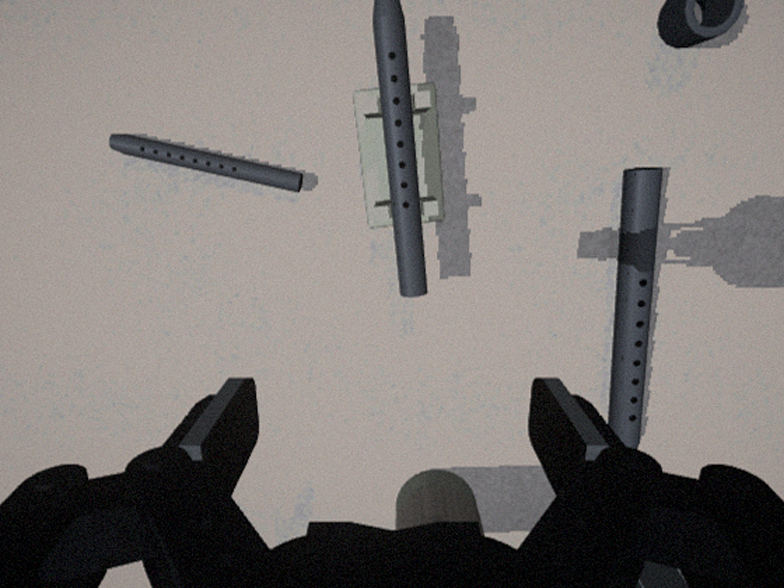

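Run:
```python
from h import *
import pickle
m,p,d=pickle.load(open('w3.pkl','rb'));w=cloud(m,d)
b=cv2.GaussianBlur(p,(0,0),.7)
g=b.max(2)
mask=((g<75)).astype(np.uint8);mask[250:]=0;mask[:,:255]=0;mask[:,310:]=0
# remove rest uprights/shadows with depth
mask&=((w[...,2]>30)|np.isnan(w[...,2])).astype(np.uint8)
mask=cv2.morphologyEx(mask,cv2.MORPH_OPEN,np.ones((7,7),np.uint8))
n,l,st,c=cv2.connectedComponentsWithStats(mask);i=1+np.argmax(st[1:,4]);print(st[i])
mk=l==i
# rows: left/right edges -> plane z=45
L=[];C=[]
for v in range(5,210,5):
    u=np.where(mk[v])[0]
    if len(u):
        a=plane(m,u[0]-.5,v,45);e=plane(m,u[-1]+.5,v,45);L.append((a+e)/2);C.append((v,(e-a)[0].round(1)))
L=np.array(L);print(C)
sel=(L[:,1]<-170)
k=np.polyfit(L[sel,1],L[sel,0],1);print('x=%.4f y+%.2f'%tuple(k),np.abs(np.polyval(k,L[sel,1])-L[sel,0]).max(),'ang',np.degrees(np.arctan(k[0])))
for v in (st[i][1],st[i][1]+st[i][3]):
    uu=np.where(mk[min(v,st[i][1]+st[i][3]-1)])[0];print(v,plane(m,uu.mean(),v,45),plane(m,uu.mean(),v,55))
q=w[mk];q=q[~np.isnan(q[:,0])];print(np.percentile(q[:,2],[5,50,99]),q.min(0),q.max(0))
# ridge: topmost points
t=q[q[:,2]>np.percentile(q[:,2],80)];kk=np.polyfit(t[:,1],t[:,0],1);print('ridge',kk,[np.polyval(kk,y) for y in(-280,-200)],[np.polyval(k,y) for y in(-280,-200)])
```

```text
[ 266    0   39  212 4570]
[(5, np.float64(17.3)), (10, np.float64(19.1)), (15, np.float64(20.0)), (20, np.float64(19.2)), (25, np.float64(20.2)), (30, np.float64(19.4)), (35, np.float64(20.3)), (40, np.float64(19.5)), (45, np.float64(20.5)), (50, np.float64(19.7)), (55, np.float64(19.8)), (60, np.float64(19.8)), (65, np.float64(19.9)), (70, np.float64(22.7)), (75, np.float64(22.8)), (80, np.float64(22.0)), (85, np.float64(20.2)), (90, np.float64(19.4)), (95, np.float64(20.4)), (100, np.float64(19.6)), (105, np.float64(20.6)), (110, np.float64(19.7)), (115, np.float64(19.8)), (120, np.float64(19.9)), (125, np.float64(20.0)), (130, np.float64(20.1)), (135, np.float64(20.1)), (140, np.float64(20.2)), (145, np.float64(23.2)), (150, np.float64(23.3)), (155, np.float64(20.5)), (160, np.float64(19.6)), (165, np.float64(20.7)), (170, np.float64(19.8)), (175, np.float64(19.9)), (180, np.float64(19.9)), (185, np.float64(20.0)), (190, np.float64(20.1)), (195, np.float64(20.2)), (200, np.float64(20.3)), (205, np.float64(20.4))]
x=-0.1068 y+521.54 0.6899792408182748 ang -6.098681830508328
0 [ 534.47751172 -119.62405654   45.        ] [ 534.63114907 -122.39373992   55.        ]
212 [ 551.82926838 -310.16778812   45.        ] [ 551.45370025 -307.12614134   55.        ]
[47.16253565 52.90324337 55.70298061] [ 525.81095212 -307.43960187   31.55166144] [ 563.2686486  -119.44581927   56.97309418]
ridge [-1.08709610e-01  5.21051742e+02] [np.float64(551.4904325189547), np.float64(542.7936637023636)] [np.float64(551.4549030768476), np.float64(542.9072309605848)]
```

```bash
python3 -c "
from h import *
rel([551.8,-283,90],96.1);rel([551.8,-283,26],96.1)"
```

```text
tcp [ 540.19 -283.32  230.75] shift [4.00e-03 4.60e-01 5.63e+00] turn [ 0.009 -0.011 -1.14 ] n 141.2
tcp [ 540.19 -283.32  230.75] shift [1.00e-03 4.59e-01 8.19e+00] turn [ 0.009 -0.011 -1.14 ] n 205.1
```

Call:
send_rows(moves=[0, 0.3, 1.7, 0, 0, -0.7, 60, 0, 0.46, 3.5, 0, 0, -1.14, 60, 0, 0.46, 4.8, 0, 0, -1.14, 60, 0, 0.46, 5.6, 0, 0, -1.14, 60, 0, 0.46, 5.6, 0, 0, -1.14, 60])

```text
time_s: 3.9
tool_pos: [549.2, -281.2, 87.2]
eef_rot: [-0.004, 0.668, 0.744, -0.001]
wrist_force: [-1.4, 0.6, 0.1]
gripper_width: 60.0
```

Call:
send_rows(moves=[0, 0, 0, 0, 0, 0, 60, 0, 0, 0, 0, 0, 0, 60])

```text
time_s: 4.1
tool_pos: [552.6, -285.2, 92.7]
eef_rot: [0.002, 0.669, 0.743, 0.001]
wrist_force: [1.1, 0.3, 0.4]
gripper_width: 60.3
```

```bash
python3 -c "
from h import *
rel([551.8,-283,26],96.1)
import pickle
m=camera_model('wrist');p,d=capture('wrist');pickle.dump((m,p,d),open('w4.pkl','wb'))
crop(p,0,0,560,420,1.4,'pics/w4.png',1.6)"
```

```text
tcp [ 552.64 -285.2    92.68] shift [ 0.095 -0.034  2.667] turn [ 0.04   0.018 -0.017] n 66.7
```

View pics/w4.png

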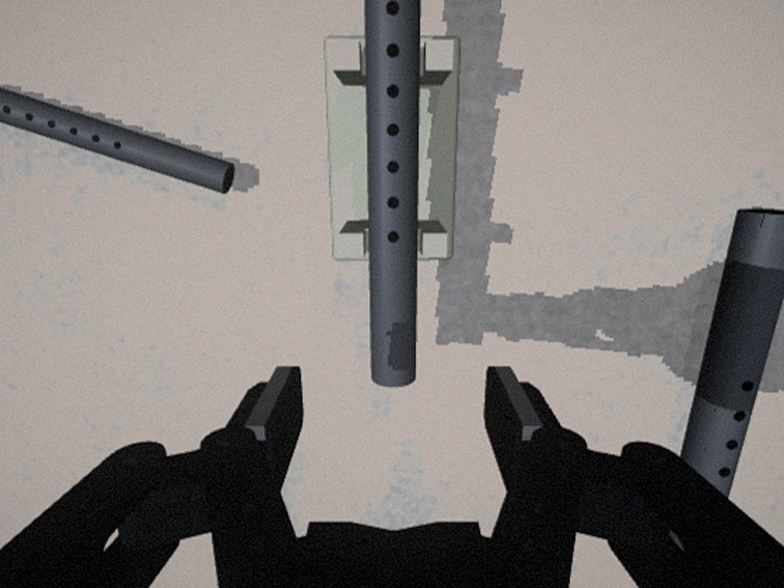

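Call:
send_rows(moves=[0.05, 0, 0.8, 0, 0, 0, 60, 0.05, 0, 1.6, 0, 0, 0, 60, 0.05, 0, 2.3, 0, 0, 0, 60, 0.05, 0, 2.6, 0, 0, 0, 60, 0.05, 0, 2.6, 0, 0, 0, 60])

```text
time_s: 4.65
tool_pos: [550.1, -283.5, 24.7]
eef_rot: [-0.001, 0.669, 0.743, -0.0]
wrist_force: [-0.5, 1.3, 0.3]
gripper_width: 59.9
```

```bash
python3 -c "
from h import *
rel([551.8,-283,26],96.1)"
```

```text
tcp [ 550.08 -283.48   24.72] shift [ 0.012  0.07  -0.051] turn [-0.018 -0.009 -0.03 ] n 2.2
```

Call:
send_rows(moves=[0, 0, 0, 0, 0, 0, 60, 0, 0, 0, 0, 0, 0, 60, 0, 0, 0, 0, 0, 0, 60])

```text
time_s: 4.95
tool_pos: [551.4, -284.3, 26.5]
eef_rot: [0.001, 0.669, 0.743, 0.0]
wrist_force: [-0.4, -0.4, -0.7]
gripper_width: 59.9
```

```bash
python3 -c "
from h import *
rel([551.8,-283,26],96.1)"
```

```text
tcp [ 551.41 -284.3    26.48] shift [0.05  0.021 0.019] turn [ 0.018  0.01  -0.031] n 1.4
```

Good; close.

Call:
send_rows(moves=[0, 0, 0, 0, 0, 0, 30, 0, 0, 0, 0, 0, 0, 24, 0, 0, 0, 0, 0, 0, 10, 0, 0, 0, 0, 0, 0, 10, 0, 0, 0, 0, 0, 0, 10])

```text
time_s: 5.45
tool_pos: [550.9, -283.8, 25.8]
eef_rot: [0.0, 0.669, 0.743, 0.0]
wrist_force: [0.3, 0.3, 1.6]
gripper_width: 18.4
```

Call:
send_rows(moves=[0, 0, 0, 0, 0, 0, 10, 0, 0, 0, 0, 0, 0, 10, 0, 0, 0, 0, 0, 0, 10, 0, 0, 0, 0, 0, 0, 10])

```text
time_s: 5.85
tool_pos: [550.9, -283.9, 25.7]
eef_rot: [0.0, 0.669, 0.743, 0.0]
wrist_force: [0.4, 0.1, 2.1]
gripper_width: 18.3
```

```bash
python3 -c "
from h import *
rel([551.8,-283,60],96.1);s=env.observe();print(s['wrist_force'],s['wrist_torque'],s['gripper_width'])"
```

```text
tcp [ 550.92 -283.85   25.67] shift [ 0.03   0.039 -1.373] turn [ 0.004  0.001 -0.031] n 34.3
[0.4274157  0.08454783 2.08974941] [ 0.08793715 -0.08604191  0.03852057] 18.32274319271353
```

Call:
send_rows(moves=[0, 0, -0.4, 0, 0, 0, 10, 0, 0, -0.9, 0, 0, 0, 10, 0, 0, -1.5, 0, 0, 0, 10, 0, 0, -2.0, 0, 0, 0, 10, 0, 0, -2.4, 0, 0, 0, 10])

```text
time_s: 6.35
tool_pos: [551.3, -284.3, 87.5]
eef_rot: [0.001, 0.67, 0.743, 0.0]
wrist_force: [-0.3, 0.5, -0.4]
gripper_width: 18.0
```

```bash
python3 -c "
from h import *
import pickle
s=env.observe();print(s['tool_pos'],s['wrist_force'],s['wrist_torque'],s['gripper_width'])
m=camera_model('wrist');p,d=capture('wrist');pickle.dump((m,p,d),open('w5.pkl','wb'))
crop(p,0,0,560,420,1.4,'pics/w5.png',1.6)"
```

```text
[ 551.27600057 -284.33918524   87.54323621] [-0.2857609   0.50863256 -0.38512198] [-0.07097277  0.00770774 -0.01048043] 17.98296609334312
```

View pics/w5.png

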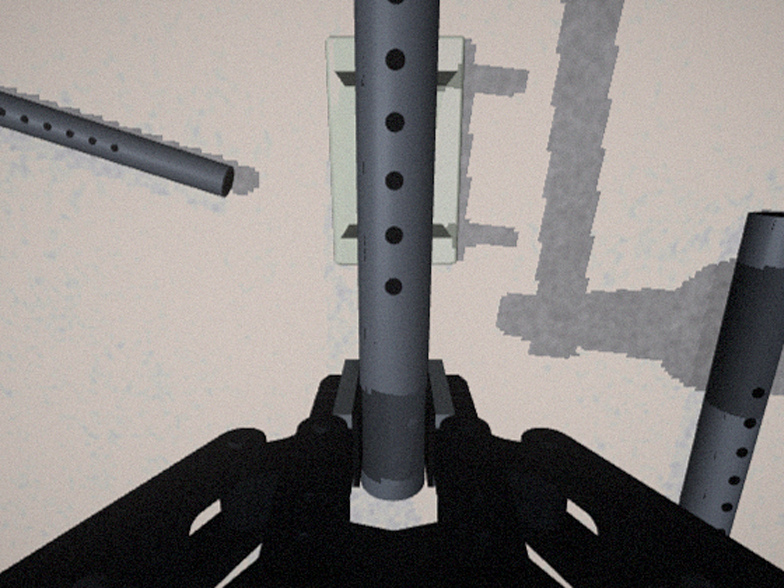

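```bash
cat >> h.py <<'E'
def pipefit(m,d,R,t):
    w=cloud(m,d);q=(w-t)@R  # tool frame
    ok=(np.abs(q[...,1])<14)&(q[...,2]>-45)&(q[...,2]<-5)&(q[...,0]>15)
    q=q[ok];b=np.arange(20,q[:,0].max(),5);X=[];Z=[];Y=[]
    for a in b:
        s=q[(q[:,0]>=a)&(q[:,0]<a+5)]
        if len(s)<40:continue
        # circle radius 10 : center z = z + sqrt(100-(y-yc)^2), yc = mid of extents
        from scipy.optimize import least_squares
        f=lambda k:np.hypot(s[:,1]-k[0],s[:,2]-k[1])-10
        r=least_squares(f,[0,s[:,2].min()+10],loss='soft_l1').x
        X.append(s[:,0].mean());Y.append(r[0]);Z.append(r[1])
    X,Y,Z=map(np.array,(X,Y,Z))
    return X,Y,Z,np.polyfit(X,Y,1),np.polyfit(X,Z,1)
E
python3 - <<'E'
from h import *
import pickle
m,p,d=pickle.load(open('w5.pkl','rb'))
q=np.array([0.001,.67,.743,0]);R=Ro.from_quat([q[1],q[2],q[3],q[0]]).as_matrix()
t=np.array([551.28,-284.34,87.54])
X,Y,Z,a,b=pipefit(m,d,R,t);print(X.round(),Y.round(1),Z.round(1),a,b)
E
```

```text
[ 22.  28.  33.  38.  43.  48.  53.  58.  63.  68.  73.  78.  83.  88.
  93.  98. 103. 106.] [-0.2 -0.2 -0.1 -0.1 -0.  -0.   0.   0.   0.1  0.1  0.1  0.2  0.3  0.3
  0.3  0.3  0.4  0.4] [-18.4 -18.4 -18.3 -18.3 -18.3 -18.2 -18.3 -18.2 -18.1 -18.1 -18.  -18.
 -18.  -17.9 -18.  -17.9 -17.8 -17.6] [ 0.0071222  -0.34250032] [ 7.78952686e-03 -1.86065047e+01]
```

```bash
python3 -c "
from h import *
rel([588.4,-63,88],97.9)
s=env.observe();print(s['joint_positions'])"
```

```text
tcp [ 552.29 -284.81   88.97] shift [8.676 2.354 0.032] turn [ 0.047  0.023 -0.393] n 224.7
[-0.07542173  0.55763289  0.62292756  1.80342685 -0.40397505  0.90570448
  0.83206473]
```

Call:
send_rows(moves=[0.7, 0.2, 0, 0, 0, -0.1, 10, 1.8, 0.5, 0, 0, 0, -0.2, 10, 3.0, 0.8, 0, 0, 0, -0.3, 10, 4.2, 1.15, 0, 0, 0.1, -0.4, 10, 5.4, 1.5, 0, 0, 0.1, -0.4, 10])

```text
time_s: 6.9
tool_pos: [574.0, -144.8, 85.8]
eef_rot: [-0.003, 0.657, 0.754, 0.003]
wrist_force: [0.4, 0.1, -0.6]
gripper_width: 18.1
```

```bash
python3 -c "
from h import *
rel([588.4,-63,88],97.9)"
```

```text
tcp [ 573.96 -144.82   85.76] shift [ 3.163  1.023 -0.062] turn [ 0.003 -0.1    0.003] n 83.1
```

Call:
send_rows(moves=[1.2, 0.3, 0, 0, 0, 0, 10, 2.2, 0.6, 0, 0, 0, 0, 10, 2.9, 0.8, 0, 0, 0, 0, 10, 3.25, 0.9, 0, 0, 0, 0, 10, 3.25, 0.9, 0, 0, 0, 0, 10])

```text
time_s: 7.4
tool_pos: [585.3, -60.2, 86.2]
eef_rot: [-0.004, 0.655, 0.755, 0.003]
wrist_force: [-0.3, -1.1, -1.4]
gripper_width: 18.3
```

Call:
send_rows(moves=[0, 0, 0.6, 0, 0, 0, 10, 0, 0, 1.2, 0, 0, 0, 10, 0, 0, 1.6, 0, 0, 0, 10, 0, 0, 1.8, 0, 0, 0, 10, 0, 0, 1.8, 0, 0, 0, 10])

```text
time_s: 7.9
tool_pos: [583.7, -62.4, 39.6]
eef_rot: [-0.004, 0.657, 0.754, 0.002]
wrist_force: [0.8, 0.7, 0.1]
gripper_width: 18.2
```

Call:
send_rows(moves=[0, 0, 0, 0, 0, 0, 10, 0, 0, 0, 0, 0, 0, 10, 0, 0, 0, 0, 0, 0, 10])

```text
time_s: 8.2
tool_pos: [585.6, -61.7, 41.9]
eef_rot: [-0.003, 0.656, 0.754, 0.003]
wrist_force: [-0.0, -0.2, 0.1]
gripper_width: 18.3
```

Run:
```python
from h import *
import pickle
rel([588.4,-63,41.4],97.9)
s=env.observe();print(s['joint_positions'],s['wrist_force'])
m=camera_model('wrist');R=Rt().as_matrix();p,d=capture('wrist');pickle.dump((m,p,d),open('w6.pkl','wb'))
X,Y,Z,a,b=pipefit(m,d,R,s['tool_pos']);print(a,b)
dr=R@np.array([1,a[0],b[0]]);print('dir',dr,'ang',np.degrees(np.arctan2(-dr[0],dr[1])))
g=s['tool_pos']+R@np.array([0,a[1],b[1]]);print('grip',g,'nose',g+dr*165)
crop(p,0,0,560,420,1.4,'pics/w6.png',1.6)
p,d=capture('side');save(p,'pics/s6f.png');crop(p,180,120,400,360,2.4,'pics/s6.png',2)
```

```text
tcp [585.64 -61.73  41.89] shift [-0.066  0.102  0.019] turn [ 0.017 -0.099  0.01 ] n 3.1
[-0.40638153  0.56575826  0.55399559  1.89576692 -0.41841725  0.79615053
  0.51528481] [-0.00578812 -0.24701273  0.13322794]
[ 0.0070024  -0.39906705] [ 7.62404813e-03 -1.85751144e+01]
dir [-0.13135471  0.99138898  0.0010006 ] ang 7.5474796530377315
grip [585.24376476 -61.94569557  60.46052435] nose [563.5702383  101.63348531  60.62562306]
```

View pics/w6.png

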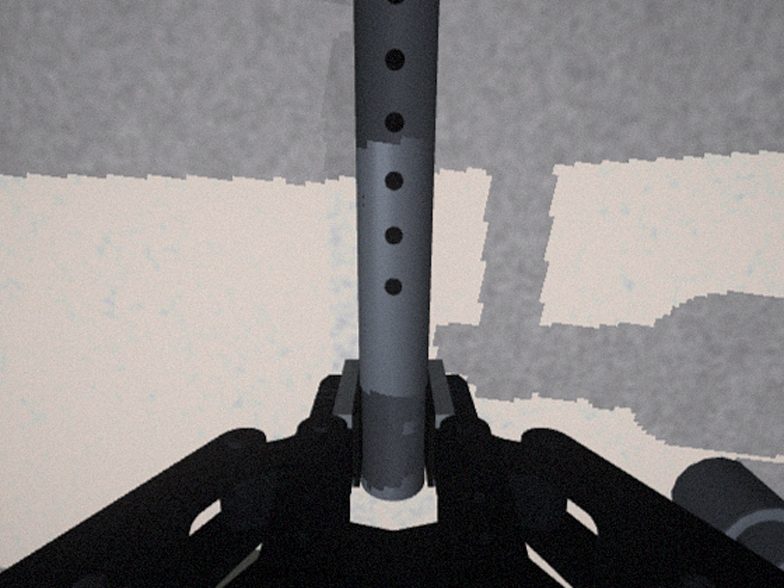

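View pics/s6.png

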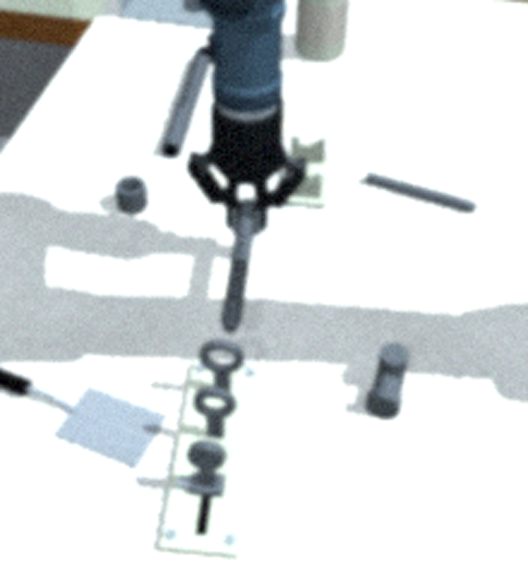

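Call:
send_rows(moves=[0.2, 0.11, 0, 0, 0, 0, 10, 0.5, 0.11, 0, 0, 0, 0, 10, 0.8, 0.11, 0, 0, 0, 0, 10, 1.0, 0.11, 0, 0, 0, 0, 10, 1.0, 0.11, 0, 0, 0, 0, 10])

```text
time_s: 8.8
tool_pos: [584.1, -34.5, 41.3]
eef_rot: [-0.004, 0.655, 0.755, 0.003]
wrist_force: [0.5, 0.1, -0.3]
gripper_width: 18.2
```

Call:
send_rows(moves=[0, 0, 0, 0, 0, 0, 10, 0, 0, 0, 0, 0, 0, 10])

```text
time_s: 9.0
tool_pos: [584.3, -37.0, 41.5]
eef_rot: [-0.003, 0.657, 0.754, 0.003]
wrist_force: [0.2, 0.8, -1.1]
gripper_width: 18.0
```

```bash
cat > chk.py <<'E'
from h import *
import sys,pickle
n=sys.argv[1]
s=env.observe();m=camera_model('wrist');R=Rt().as_matrix();p,d=capture('wrist');pickle.dump((m,p,d),open(n+'.pkl','wb'))
X,Y,Z,a,b=pipefit(m,d,R,s['tool_pos'])
dr=R@np.array([1,a[0],b[0]]);print('fit',a,b,'ang',np.degrees(np.arctan2(-dr[0],dr[1])),'rise',dr[2])
g=s['tool_pos']+R@np.array([0,a[1],b[1]]);no=g+dr*165
A=np.array([-.1305,.9914]);o=np.array([554.2,194.8]);r=np.array([A[1],-A[0]])
for q,nm in((g,'grip'),(no,'nose')):print(nm,q.round(2),'s-from-wide',round((q[:2]-o)@A+55,2),'lat',round((q[:2]-o)@r,2))
print('tcp',s['tool_pos'],'F',s['wrist_force'].round(2),'T',s['wrist_torque'].round(3),s['gripper_width'],s['time_s'])
crop(p,0,0,560,420,1.4,'pics/%s.png'%n,1.6)
p,d=capture('side');crop(p,230,200,320,340,4.2,'pics/%ss.png'%n,2)
E
python3 chk.py w7
```

```text
fit [ 0.00692418 -0.38899133] [ 7.63289478e-03 -1.86171219e+01] ang 7.523959698060009 rise 0.0006258610961275648
grip [583.89 -37.24  60.11] s-from-wide -178.92 lat -0.85
nose [562.28 126.35  60.22] s-from-wide -13.92 lat -0.92
tcp [584.25638976 -37.03630356  41.49660071] F [ 0.22  0.75 -1.12] T [-0.077 -0.011  0.056] 18.02838340887537 9.0
```

View pics/w7s.png

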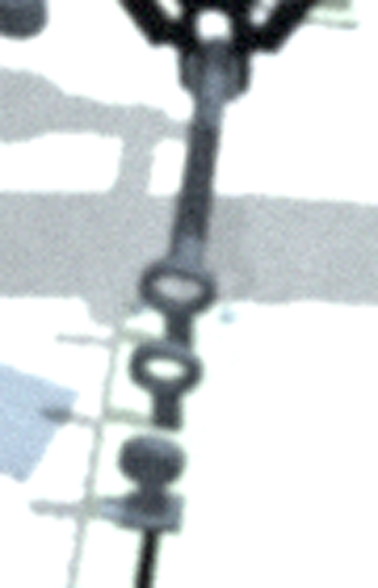

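View pics/w7.png

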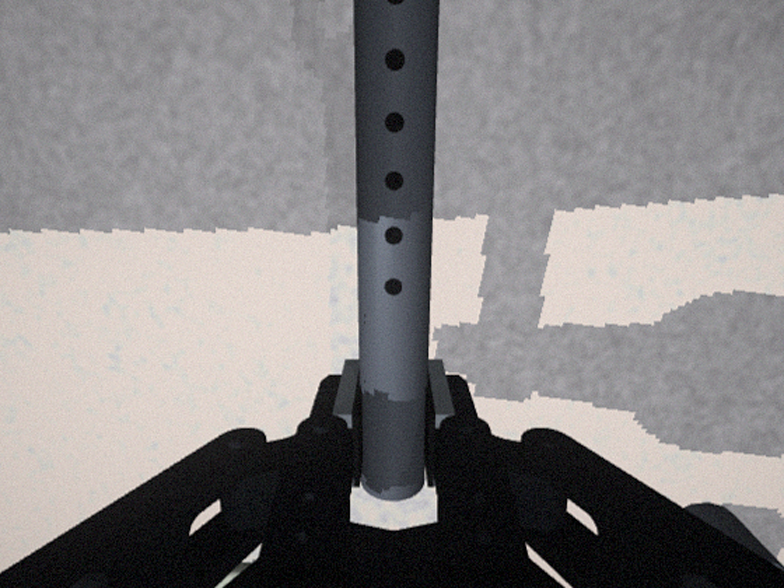

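Call:
send_rows(moves=[0.2, 0.035, 0, 0, 0, 0, 10, 0.4, 0.035, 0, 0, 0, 0, 10, 0.6, 0.035, 0, 0, 0, 0, 10, 0.8, 0.035, 0, 0, 0, 0, 10, 1.0, 0.035, 0, 0, 0, 0, 10])

```text
time_s: 9.6
tool_pos: [581.6, -10.9, 41.6]
eef_rot: [-0.003, 0.656, 0.755, 0.003]
wrist_force: [0.4, 0.4, -1.0]
gripper_width: 18.4
```

Call:
send_rows(moves=[0, 0, 0, 0, 0, 0, 10, 0, 0, 0, 0, 0, 0, 10, 0, 0, 0, 0, 0, 0, 10])

```text
time_s: 9.9
tool_pos: [581.7, -12.0, 41.7]
eef_rot: [-0.003, 0.657, 0.754, 0.003]
wrist_force: [-0.5, -0.1, -0.4]
gripper_width: 17.9
```

```bash
python3 chk.py w8
```

```text
fit [ 0.00692287 -0.41500238] [ 7.7582998e-03 -1.8601990e+01] ang 7.527995806401702 rise 0.000626377353464039
grip [581.34 -12.24  60.34] s-from-wide -153.8 lat -0.11
nose [559.72 151.34  60.44] s-from-wide 11.2 lat -0.2
tcp [581.73231245 -12.03081227  41.74039447] F [-0.5  -0.07 -0.37] T [-0.167 -0.024  0.069] 17.921565794954958 9.9
```

View pics/w8s.png

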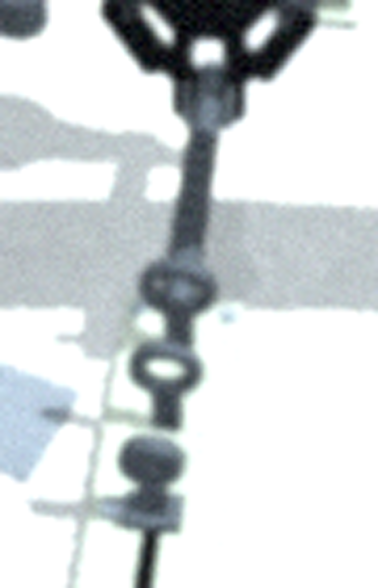

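Call:
send_rows(moves=[0.2, 0, 0, 0, 0, 0, 10, 0.5, 0, 0, 0, 0, 0, 10, 0.8, 0, 0, 0, 0, 0, 10, 1.0, 0, 0, 0, 0, 0, 10, 1.1, 0, 0, 0, 0, 0, 10])

```text
time_s: 10.5
tool_pos: [577.8, 17.1, 41.8]
eef_rot: [-0.004, 0.656, 0.755, 0.003]
wrist_force: [-0.1, -0.4, -0.7]
gripper_width: 18.6
```

Call:
send_rows(moves=[0, 0, 0, 0, 0, 0, 10, 0, 0, 0, 0, 0, 0, 10, 0, 0, 0, 0, 0, 0, 10])

```text
time_s: 10.8
tool_pos: [578.0, 15.0, 42.0]
eef_rot: [-0.003, 0.657, 0.754, 0.003]
wrist_force: [0.7, -0.5, -0.8]
gripper_width: 18.4
```

```bash
python3 chk.py w9
```

```text
fit [ 0.00690373 -0.4125225 ] [ 8.22625833e-03 -1.86063666e+01] ang 7.511875306607433 rise 0.0001543143317476001
grip [577.56  14.83  60.6 ] s-from-wide -126.47 lat -0.33
nose [555.99 178.42  60.62] s-from-wide 38.53 lat -0.36
tcp [577.95364751  15.04040953  41.99213106] F [ 0.65 -0.53 -0.77] T [-0.092 -0.006 -0.035] 18.393063960710208 10.8
```

View pics/w9s.png

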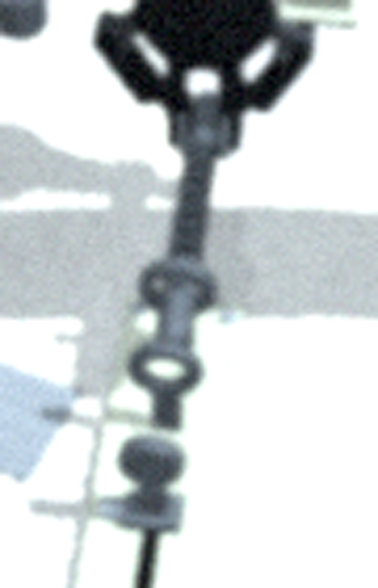

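View pics/w9.png

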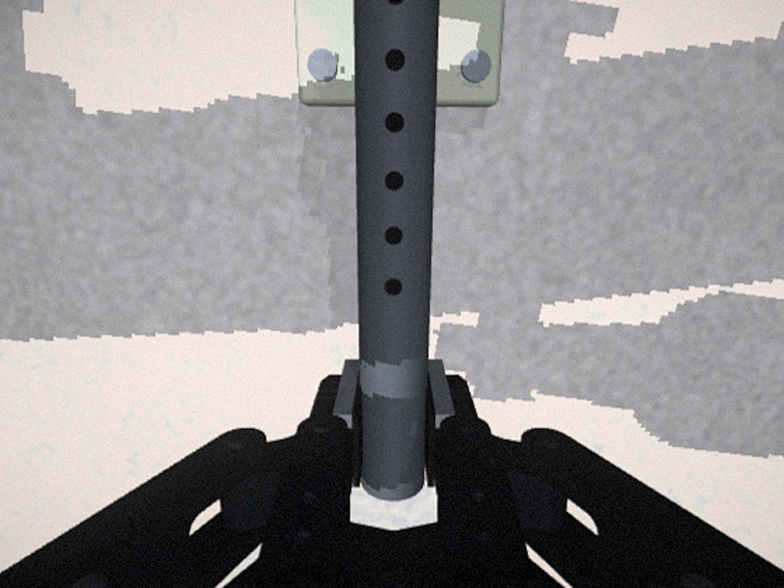

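Call:
send_rows(moves=[0.2, 0.01, 0.015, 0, 0, 0, 10, 0.4, 0.01, 0.015, 0, 0, 0, 10, 0.6, 0.01, 0.015, 0, 0, 0, 10, 0.75, 0.01, 0.015, 0, 0, 0, 10, 0.75, 0.01, 0.015, 0, 0, 0, 10])

```text
time_s: 11.4
tool_pos: [575.4, 35.6, 41.6]
eef_rot: [-0.004, 0.656, 0.755, 0.003]
wrist_force: [0.4, 0.2, -0.2]
gripper_width: 17.9
```

```bash
python3 chk.py w10
```

```text
fit [ 0.01246445 -0.68205095] [ 1.24247897e-03 -1.83333259e+01] ang 7.3405879926824165 rise 0.008147783118055982
grip [574.78  35.34  59.94] s-from-wide -105.77 lat -0.41
nose [553.69 199.    61.29] s-from-wide 59.23 lat 0.04
tcp [575.42649399  35.60932281  41.61172708] F [ 0.39  0.18 -0.17] T [-0.087  0.012  0.014] 17.907658812411363 11.4
```

View pics/w10s.png

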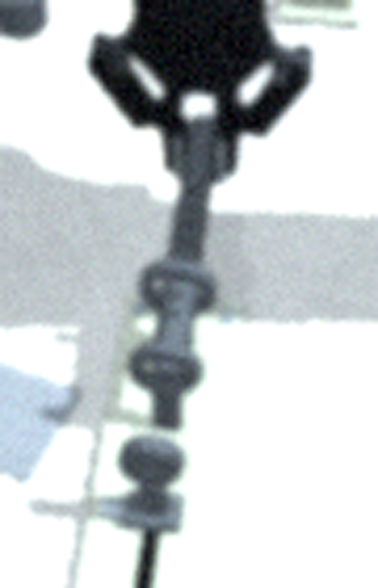

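Call:
send_rows(moves=[0.2, 0.01, 0, 0, 0, 0, 10, 0.4, 0.01, 0, 0, 0, 0, 10, 0.6, 0.01, 0, 0, 0, 0, 10, 0.8, 0.01, 0, 0, 0, 0, 10, 0.9, 0.01, 0, 0, 0, 0, 10])

```text
time_s: 12.0
tool_pos: [572.6, 57.6, 41.8]
eef_rot: [-0.003, 0.656, 0.755, 0.003]
wrist_force: [0.4, 0.0, -1.0]
gripper_width: 17.9
```

```bash
sed -i 's/&(q\[...,0\]>15)/\&(q[...,0]>15)\&(q[...,0]<XM)/; s/^from scipy.spatial/XM=70\nfrom scipy.spatial/' h.py; python3 chk.py w11
```

```text
fit [ 0.00618342 -0.36802676] [ 6.67482713e-03 -1.85428968e+01] ang 7.6581677125863 rise 0.0024929936911240705
grip [572.24  57.4   60.37] s-from-wide -83.57 lat -0.05
nose [550.25 220.94  60.78] s-from-wide 81.43 lat -0.5
tcp [572.58277494  57.62358974  41.83028792] F [ 0.4   0.01 -1.05] T [-0.107 -0.07   0.039] 17.93761225259996 12.0
```

View pics/w11.png

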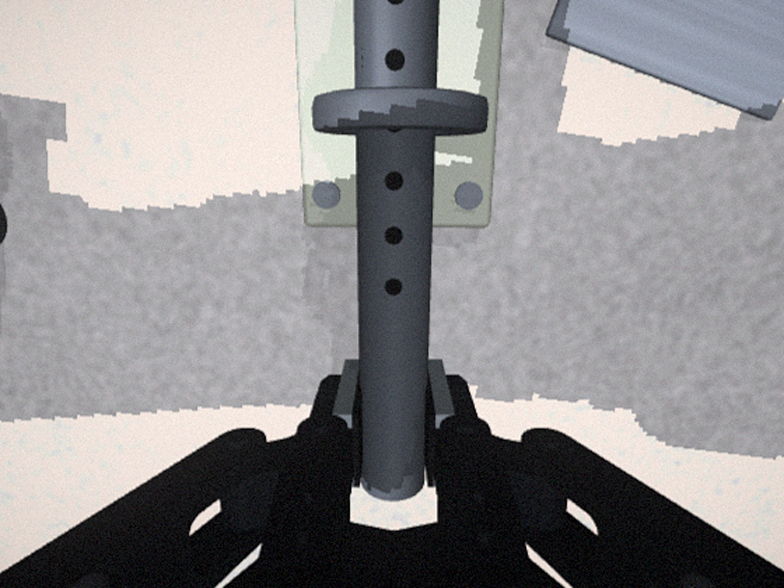

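View pics/w11s.png

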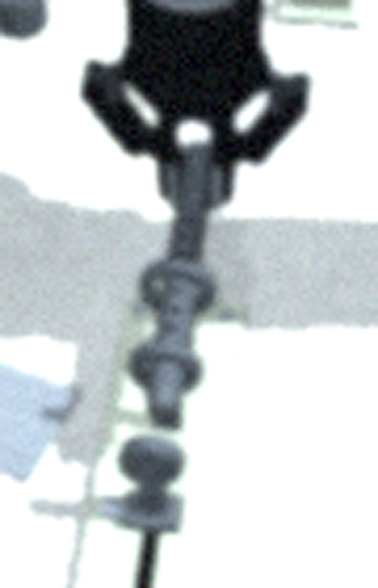

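Call:
send_rows(moves=[0.15, 0.01, 0.01, 0, 0, 0, 10, 0.3, 0.01, 0.01, 0, 0, 0, 10, 0.45, 0.01, 0.01, 0, 0, 0, 10, 0.6, 0.01, 0.01, 0, 0, 0, 10, 0.65, 0.01, 0.01, 0, 0, 0, 10])

```text
time_s: 12.6
tool_pos: [570.6, 73.5, 41.7]
eef_rot: [-0.003, 0.656, 0.755, 0.003]
wrist_force: [-0.3, -0.2, -0.8]
gripper_width: 18.2
```

Call:
send_rows(moves=[0.04, 0, 0, 0, 0, 0, 10, 0.08, 0, 0, 0, 0, 0, 10, 0.12, 0, 0, 0, 0, 0, 10, 0.16, 0, 0, 0, 0, 0, 10])

```text
time_s: 13.0
tool_pos: [570.1, 76.5, 41.8]
eef_rot: [-0.003, 0.657, 0.754, 0.003]
wrist_force: [0.2, -0.1, -1.4]
gripper_width: 17.9
```

```bash
python3 chk.py w12
```

```text
fit [ 0.01134833 -0.5300156 ] [ -0.22342819 -10.56786953] ang 7.279291359871112 rise 0.23207691653358004
grip [569.62  76.29  52.4 ] s-from-wide -64.5 lat -0.18
nose [548.75 239.65  90.7 ] s-from-wide 100.18 lat 0.45
tcp [570.13547999  76.45726197  41.83737302] F [ 0.15 -0.13 -1.41] T [-0.144  0.003  0.043] 17.934821203940015 13.0
```

View pics/w12s.png

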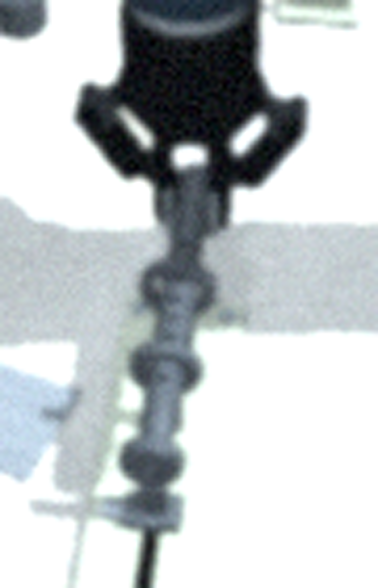

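Call:
send_rows(moves=[0.04, 0, 0, 0, 0, 0, 10, 0.08, 0, 0, 0, 0, 0, 10, 0.12, 0, 0, 0, 0, 0, 10, 0.16, 0, 0, 0, 0, 0, 10, 0.2, 0, 0, 0, 0, 0, 10])

```text
time_s: 13.6
tool_pos: [569.5, 81.4, 41.9]
eef_rot: [-0.003, 0.656, 0.754, 0.003]
wrist_force: [0.2, -2.5, -1.1]
gripper_width: 17.9
```

Call:
send_rows(moves=[0.03, 0, 0, 0, 0, 0, 10, 0.06, 0, 0, 0, 0, 0, 10, 0.09, 0, 0, 0, 0, 0, 10, 0.12, 0, 0, 0, 0, 0, 10])

```text
time_s: 14.0
tool_pos: [569.0, 84.0, 41.9]
eef_rot: [-0.003, 0.657, 0.754, 0.003]
wrist_force: [0.0, -2.0, -0.7]
gripper_width: 18.3
```

Call:
send_rows(moves=[0.02, 0, 0, 0, 0, 0, 10, 0.04, 0, 0, 0, 0, 0, 10, 0.06, 0, 0, 0, 0, 0, 10])

```text
time_s: 14.3
tool_pos: [568.8, 86.0, 41.9]
eef_rot: [-0.003, 0.656, 0.754, 0.003]
wrist_force: [0.1, -2.5, -1.4]
gripper_width: 18.3
```

Call:
send_rows(moves=[0.02, 0, 0, 0, 0, 0, 10, 0.04, 0, 0, 0, 0, 0, 10])

```text
time_s: 14.5
tool_pos: [568.7, 87.1, 41.9]
eef_rot: [-0.003, 0.656, 0.754, 0.003]
wrist_force: [1.5, -2.1, -1.2]
gripper_width: 18.0
```

Call:
send_rows(moves=[0.02, 0, 0, 0, 0, 0, 10, 0.04, 0, 0, 0, 0, 0, 10])

```text
time_s: 14.7
tool_pos: [568.6, 88.0, 41.9]
eef_rot: [-0.003, 0.656, 0.754, 0.003]
wrist_force: [-0.4, -1.7, -0.6]
gripper_width: 18.8
```

Call:
send_rows(moves=[0.02, 0, 0, 0, 0, 0, 10, 0.04, 0, 0, 0, 0, 0, 10])

```text
time_s: 14.9
tool_pos: [568.4, 89.0, 41.9]
eef_rot: [-0.003, 0.656, 0.754, 0.003]
wrist_force: [-0.3, -3.0, -1.1]
gripper_width: 18.4
```

Call:
send_rows(moves=[0.02, 0, 0, 0, 0, 0, 10, 0.04, 0, 0, 0, 0, 0, 10])

```text
time_s: 15.1
tool_pos: [568.3, 90.0, 41.9]
eef_rot: [-0.003, 0.656, 0.754, 0.003]
wrist_force: [0.7, -1.6, -1.8]
gripper_width: 18.5
```

Call:
send_rows(moves=[0.02, 0, 0, 0, 0, 0, 10, 0.03, 0, 0, 0, 0, 0, 10])

```text
time_s: 15.3
tool_pos: [568.2, 90.8, 41.9]
eef_rot: [-0.003, 0.656, 0.754, 0.003]
wrist_force: [0.2, -2.2, -1.3]
gripper_width: 18.0
```

Call:
send_rows(moves=[0.02, 0, 0, 0, 0, 0, 10, 0.02, 0, 0, 0, 0, 0, 10])

```text
time_s: 15.5
tool_pos: [568.1, 91.3, 42.0]
eef_rot: [-0.003, 0.656, 0.754, 0.003]
wrist_force: [1.6, -1.7, -1.0]
gripper_width: 18.4
```

Call:
send_rows(moves=[0.02, 0, 0, 0, 0, 0, 10, 0.02, 0, 0, 0, 0, 0, 10])

```text
time_s: 15.7
tool_pos: [568.0, 91.8, 41.9]
eef_rot: [-0.003, 0.656, 0.754, 0.003]
wrist_force: [0.9, -2.9, -0.7]
gripper_width: 18.3
```

Call:
send_rows(moves=[0.02, 0, 0, 0, 0, 0, 10, 0.02, 0, 0, 0, 0, 0, 10])

```text
time_s: 15.9
tool_pos: [568.0, 92.3, 42.0]
eef_rot: [-0.003, 0.656, 0.754, 0.003]
wrist_force: [-0.5, -2.2, -1.0]
gripper_width: 18.6
```

Call:
send_rows(moves=[0.02, 0, 0, 0, 0, 0, 10, 0.02, 0, 0, 0, 0, 0, 10])

```text
time_s: 16.1
tool_pos: [567.9, 92.8, 41.9]
eef_rot: [-0.003, 0.656, 0.754, 0.003]
wrist_force: [0.5, -1.7, -0.6]
gripper_width: 17.9
```

Call:
send_rows(moves=[0.02, 0, 0, 0, 0, 0, 10, 0.02, 0, 0, 0, 0, 0, 10])

```text
time_s: 16.3
tool_pos: [567.8, 93.3, 42.0]
eef_rot: [-0.003, 0.656, 0.754, 0.003]
wrist_force: [-0.3, -2.6, -0.7]
gripper_width: 18.0
```

Call:
send_rows(moves=[0.02, 0, 0, 0, 0, 0, 10, 0.02, 0, 0, 0, 0, 0, 10])

```text
time_s: 16.5
tool_pos: [567.8, 93.5, 41.9]
eef_rot: [-0.003, 0.656, 0.754, 0.003]
wrist_force: [-0.1, -1.9, -0.8]
gripper_width: 18.6
```

Call:
send_rows(moves=[0.02, 0, 0, 0, 0, 0, 10, 0.02, 0, 0, 0, 0, 0, 10])

```text
time_s: 16.7
tool_pos: [567.8, 93.6, 42.0]
eef_rot: [-0.003, 0.657, 0.754, 0.003]
wrist_force: [0.5, -3.0, -0.1]
gripper_width: 18.1
```

Call:
send_rows(moves=[0.02, 0, 0, 0, 0, 0, 10, 0.02, 0, 0, 0, 0, 0, 10])

```text
time_s: 16.9
tool_pos: [567.7, 93.7, 42.0]
eef_rot: [-0.003, 0.657, 0.754, 0.003]
wrist_force: [0.9, -4.8, -0.3]
gripper_width: 18.0
```

Call:
send_rows(moves=[0.02, 0, 0, 0, 0, 0, 10, 0.02, 0, 0, 0, 0, 0, 10])

```text
time_s: 17.1
tool_pos: [567.6, 93.7, 42.0]
eef_rot: [-0.003, 0.657, 0.754, 0.002]
wrist_force: [0.3, -4.8, -0.6]
gripper_width: 18.1
```

Call:
send_rows(moves=[0.02, 0, 0, 0, 0, 0, 10, 0.02, 0, 0, 0, 0, 0, 10])

```text
time_s: 17.3
tool_pos: [567.6, 93.7, 42.0]
eef_rot: [-0.002, 0.657, 0.754, 0.002]
wrist_force: [1.7, -5.9, -1.3]
gripper_width: 18.4
```

```bash
python3 -c "
from h import *
for i in range(3):
  s=env.observe();print(s['time_s'],s['wrist_force'].round(2),s['tool_pos'].round(2),s['wrist_torque'].round(3))"
```

```text
17.3 [ 1.65 -5.94 -1.29] [567.61  93.71  42.  ] [-1.308 -0.225  0.005]
17.3 [ 1.65 -5.94 -1.29] [567.61  93.71  42.  ] [-1.308 -0.225  0.005]
17.3 [ 1.65 -5.94 -1.29] [567.61  93.71  42.  ] [-1.308 -0.225  0.005]
```

Call:
send_rows(moves=[0.02, 0, 0, 0, 0, 0, 10, 0.04, 0, 0, 0, 0, 0, 10, 0.04, 0, 0, 0, 0, 0, 10])

```text
time_s: 17.6
tool_pos: [567.6, 93.8, 42.0]
eef_rot: [-0.002, 0.657, 0.754, 0.002]
wrist_force: [0.9, -7.5, -0.4]
gripper_width: 18.0
```

Call:
send_rows(moves=[0.02, 0, 0, 0, 0, 0, 10, 0.02, 0, 0, 0, 0, 0, 10])

```text
time_s: 17.8
tool_pos: [567.5, 93.8, 42.0]
eef_rot: [-0.002, 0.657, 0.754, 0.002]
wrist_force: [0.1, -7.9, -0.7]
gripper_width: 18.5
```

Call:
send_rows(moves=[0.02, 0, 0, 0, 0, 0, 10, 0.02, 0, 0, 0, 0, 0, 10])

```text
time_s: 18.0
tool_pos: [567.5, 93.9, 42.0]
eef_rot: [-0.002, 0.657, 0.754, 0.002]
wrist_force: [0.4, -8.4, -0.1]
gripper_width: 18.4
```

Call:
send_rows(moves=[0, 0, 0, 0, 0, 0, 10, 0, 0, 0, 0, 0, 0, 10, 0, 0, 0, 0, 0, 0, 10, 0, 0, 0, 0, 0, 0, 10, 0, 0, 0, 0, 0, 0, 10])

```text
time_s: 18.5
tool_pos: [567.5, 93.9, 42.0]
eef_rot: [-0.002, 0.657, 0.754, 0.002]
wrist_force: [0.6, -8.6, -0.8]
gripper_width: 18.1
```

Call:
send_rows(moves=[0, 0, 0, 0, 0, 0, 10, 0, 0, 0, 0, 0, 0, 10, 0, 0, 0, 0, 0, 0, 10, 0, 0, 0, 0, 0, 0, 10, 0, 0, 0, 0, 0, 0, 10])

```text
time_s: 19.0
tool_pos: [567.5, 93.9, 42.0]
eef_rot: [-0.002, 0.657, 0.754, 0.002]
wrist_force: [0.2, -8.3, -0.5]
gripper_width: 18.4
```

```bash
python3 chk.py w13
```

```text
fit [ 0.00537614 -0.28685773] [ -0.05922573 -19.67055084] ang 7.510280736692054 rise 0.06389810523545293
grip [567.19  93.73  61.7 ] s-from-wide -46.9 lat -0.31
nose [545.63 257.27  72.25] s-from-wide 118.05 lat -0.34
tcp [567.46918368  93.85680249  42.03324343] F [ 0.24 -8.32 -0.5 ] T [-1.739 -0.18   0.013] 18.440199981006792 19.0
```

View pics/w13s.png

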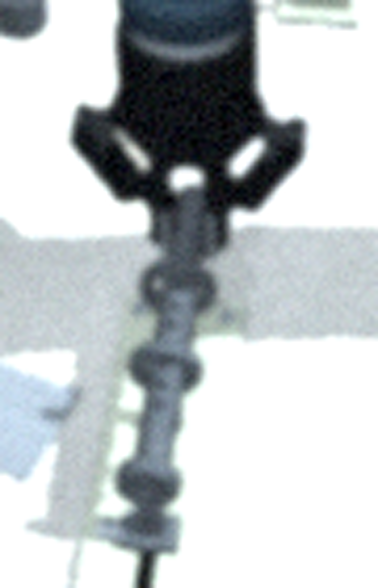

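View pics/w13.png

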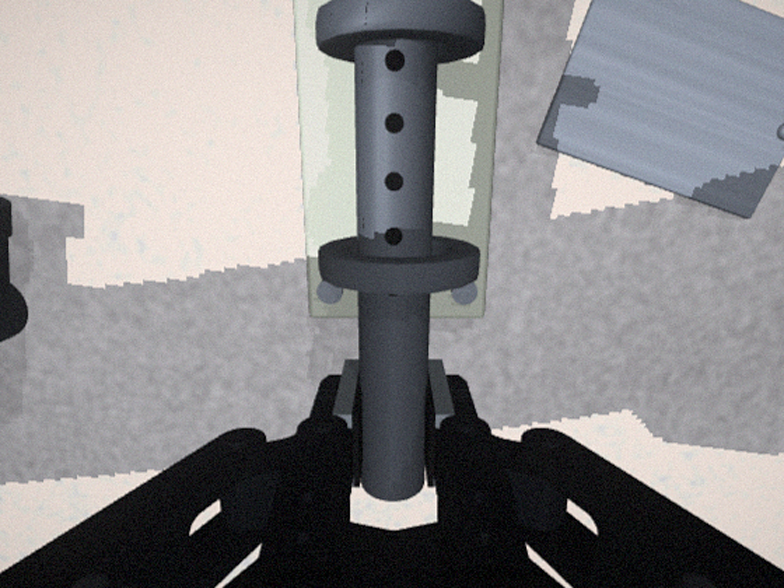

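Call:
send_rows(moves=[0.02, 0, 0, 0, 0, 0, 10, 0.02, 0, 0, 0, 0, 0, 10, 0.02, 0, 0, 0, 0, 0, 10])

```text
time_s: 19.4
tool_pos: [567.4, 93.9, 42.1]
eef_rot: [-0.002, 0.657, 0.754, 0.001]
wrist_force: [0.8, -9.4, -0.2]
gripper_width: 18.4
```

Call:
send_rows(moves=[0, 0, 0, 0, 0, 0, 10, 0, 0, 0, 0, 0, 0, 10, 0, 0, 0, 0, 0, 0, 10, 0, 0, 0, 0, 0, 0, 10, 0, 0, 0, 0, 0, 0, 10])

```text
time_s: 19.9
tool_pos: [567.4, 93.9, 42.0]
eef_rot: [-0.002, 0.657, 0.754, 0.001]
wrist_force: [1.8, -8.7, -0.0]
gripper_width: 18.4
```

Call:
send_rows(moves=[0, 0, 0, 0, 0, 0, 10, 0, 0, 0, 0, 0, 0, 10, 0, 0, 0, 0, 0, 0, 10, 0, 0, 0, 0, 0, 0, 10, 0, 0, 0, 0, 0, 0, 10])

```text
time_s: 20.4
tool_pos: [567.4, 93.9, 42.0]
eef_rot: [-0.002, 0.657, 0.754, 0.001]
wrist_force: [1.4, -9.2, -0.1]
gripper_width: 18.5
```

Call:
send_rows(moves=[-0.03, 0, 0, 0, 0, 0, 10, -0.06, 0, 0, 0, 0, 0, 10, -0.09, 0, 0, 0, 0, 0, 10, -0.12, 0, 0, 0, 0, 0, 10, -0.12, 0, 0, 0, 0, 0, 10])

```text
time_s: 20.9
tool_pos: [567.7, 93.7, 42.0]
eef_rot: [-0.003, 0.657, 0.754, 0.002]
wrist_force: [0.7, -5.8, -0.5]
gripper_width: 18.4
```

Call:
send_rows(moves=[-0.03, 0, 0, 0, 0, 0, 10, -0.06, 0, 0, 0, 0, 0, 10, -0.06, 0, 0, 0, 0, 0, 10])

```text
time_s: 21.2
tool_pos: [567.8, 93.7, 42.0]
eef_rot: [-0.003, 0.656, 0.754, 0.003]
wrist_force: [-0.7, -3.9, -0.3]
gripper_width: 18.4
```

Call:
send_rows(moves=[-0.03, 0, 0, 0, 0, 0, 10, -0.05, 0, 0, 0, 0, 0, 10, -0.05, 0, 0, 0, 0, 0, 10])

```text
time_s: 21.5
tool_pos: [567.9, 93.5, 41.9]
eef_rot: [-0.004, 0.656, 0.755, 0.003]
wrist_force: [1.9, -1.8, -0.7]
gripper_width: 18.4
```

Call:
send_rows(moves=[0, 0, 0, 0, 0, 0, 20, 0, 0, 0, 0, 0, 0, 22, 0, 0, 0, 0, 0, 0, 24, 0, 0, 0, 0, 0, 0, 30, 0, 0, 0, 0, 0, 0, 50])

```text
time_s: 22.0
tool_pos: [567.9, 93.0, 42.0]
eef_rot: [-0.003, 0.656, 0.755, 0.003]
wrist_force: [-0.1, 0.5, 0.9]
gripper_width: 43.1
```

Call:
send_rows(moves=[0, 0, 0, 0, 0, 0, 60, 0, 0, 0, 0, 0, 0, 60, 0, 0, 0, 0, 0, 0, 60, 0, 0, 0, 0, 0, 0, 60])

```text
time_s: 22.4
tool_pos: [567.9, 92.4, 42.0]
eef_rot: [-0.003, 0.656, 0.754, 0.003]
wrist_force: [-0.0, 0.9, -0.3]
gripper_width: 60.3
```

```bash
python3 chk.py w14
```

```text
fit [ 0.02637009 -1.10878449] [ -0.09976946 -13.66670851] ang 6.4315037620958915 rise 0.10852119786779617
grip [566.83  92.14  55.62] s-from-wide -48.42 lat -0.87
nose [548.36 256.01  73.53] s-from-wide 116.45 lat 2.2
tcp [567.9148733   92.41569041  41.95709587] F [-0.04  0.91 -0.27] T [ 0.028 -0.02  -0.006] 60.330888202216684 22.4
```

View pics/w14s.png

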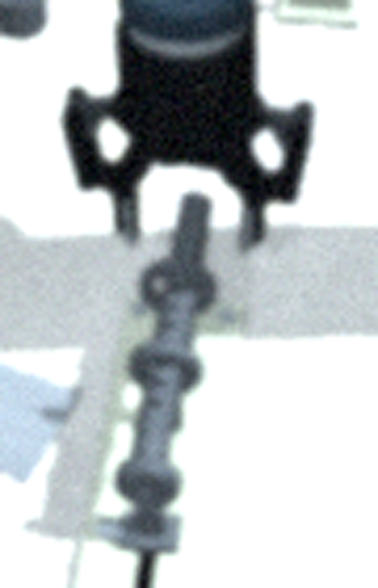

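View pics/w14.png

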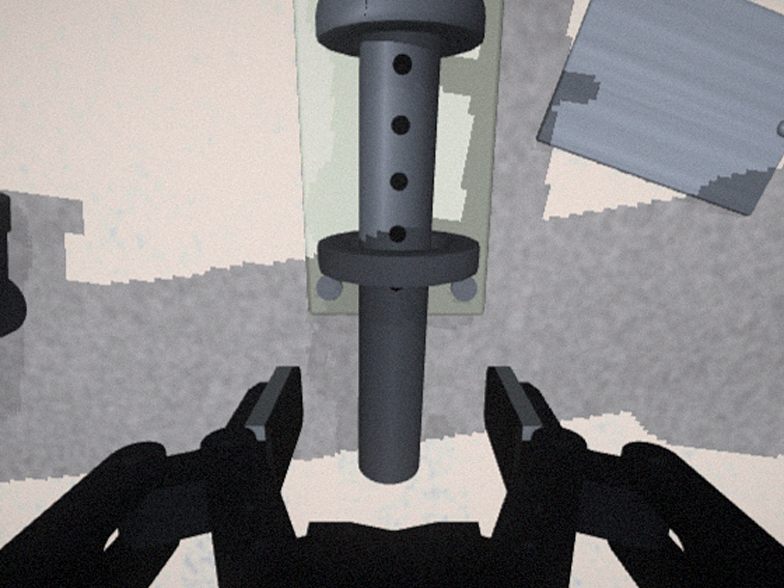

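Run:
```python
from h import *
import pickle
A=np.array([-.1305,.9914]);o=np.array([554.2,194.8]);r=np.array([A[1],-A[0]])
for n in('w13','w14'):
    m,p,d=pickle.load(open(n+'.pkl','rb'));w=cloud(m,d)
    g=cv2.GaussianBlur(p.max(2),(0,0),.8)
    for v0,v1 in((35,55),(78,98),(120,140),(158,180)):
        roi=g[v0:v1,270:298].astype(float)
        wt=np.clip(np.median(roi)*.6-roi,0,None);vv,uu=np.mgrid[v0:v1,270:298]
        if wt.sum()==0: continue
        u,v=(wt*uu).sum()/wt.sum(),(wt*vv).sum()/wt.sum()
        s=w[int(v)-12:int(v)+12,int(u)-8:int(u)+8].reshape(-1,3);z=np.nanmedian(w[int(v)-3:int(v)+4,int(u)-3:int(u)+4,2])
        P=plane(m,u,v,z);print(n,round(u,1),round(v,1),'z',round(z,2),'s',round((P[:2]-o)@A+55,2),'lat',round((P[:2]-o)@r,2))
    # tail: pipe bottom rows
    col=w[300:360,278,2];print(np.round(col[::4],0))
    # wide ring top s for reference
    k=(w[...,2]>76)&(w[...,2]<84)&(np.abs(w[...,0]-561.5)<22)&(w[...,1]>125)&(w[...,1]<155)
    print('wide top',w[k].mean(0).round(2))
```

```text
w13 281.8 42.6 z 70.81 s 46.58 lat -0.41
w13 281.4 87.5 z 70.86 s 33.57 lat -0.47
w13 281.1 129.3 z 70.72 s 20.56 lat -0.46
w13 280.9 168.6 z 70.79 s 7.5 lat -0.46
[70. 70. 71. 70. 70. 70. 70. 70. 70. 71. 71. 72. 71. 71. 71.]
wide top [562.18 140.48  79.43]
w14 287.2 45.4 z 67.91 s 44.72 lat 1.36
w14 285.9 88.9 z 67.46 s 31.75 lat 1.12
w14 284.7 129.3 z 66.83 s 18.76 lat 0.87
w14 283.7 167.0 z 66.16 s 5.68 lat 0.66
[63. 65. 63. 64. 64. 64. 63. 62. 63. 63. 62. 63.  0. -1.  1.]
wide top [562.26 140.41  79.45]
```

Call:
send_rows(moves=[0, 0, 0, 0, 0, 0, 30, 0, 0, 0, 0, 0, 0, 22, 0, 0, 0, 0, 0, 0, 10, 0, 0, 0, 0, 0, 0, 10, 0, 0, 0, 0, 0, 0, 10])

```text
time_s: 23.0
tool_pos: [568.1, 92.4, 42.1]
eef_rot: [-0.003, 0.656, 0.754, 0.003]
wrist_force: [-0.4, 0.6, 0.4]
gripper_width: 17.5
```

Call:
send_rows(moves=[0, 0, 0, 0, 0, 0, 10, 0, 0, 0, 0, 0, 0, 10, 0, 0, 0, 0, 0, 0, 10])

```text
time_s: 23.3
tool_pos: [568.1, 92.4, 42.0]
eef_rot: [-0.003, 0.656, 0.754, 0.003]
wrist_force: [-0.4, 0.5, 1.1]
gripper_width: 18.2
```

Call:
send_rows(moves=[0.02, 0, 0, 0, 0, 0, 10, 0.04, 0, 0, 0, 0, 0, 10, 0.04, 0, 0, 0, 0, 0, 10])

```text
time_s: 23.6
tool_pos: [568.0, 93.0, 42.1]
eef_rot: [-0.003, 0.657, 0.754, 0.003]
wrist_force: [0.3, -0.3, 1.5]
gripper_width: 18.1
```

Call:
send_rows(moves=[0.02, 0, 0, 0, 0, 0, 10, 0.04, 0, 0, 0, 0, 0, 10, 0.04, 0, 0, 0, 0, 0, 10])

```text
time_s: 23.9
tool_pos: [568.0, 93.3, 42.1]
eef_rot: [-0.003, 0.657, 0.754, 0.003]
wrist_force: [1.3, -3.9, 0.9]
gripper_width: 17.9
```

Call:
send_rows(moves=[0.02, 0, 0, 0, 0, 0, 10, 0.02, 0, 0, 0, 0, 0, 10])

```text
time_s: 24.1
tool_pos: [567.9, 93.4, 42.1]
eef_rot: [-0.003, 0.657, 0.754, 0.003]
wrist_force: [1.5, -4.3, 1.9]
gripper_width: 17.9
```

Call:
send_rows(moves=[0, 0, 0, 0, 0, 0, 20, 0, 0, 0, 0, 0, 0, 22, 0, 0, 0, 0, 0, 0, 26, 0, 0, 0, 0, 0, 0, 34, 0, 0, 0, 0, 0, 0, 50])

```text
time_s: 24.6
tool_pos: [567.2, 96.0, 41.8]
eef_rot: [-0.004, 0.656, 0.755, 0.003]
wrist_force: [-0.0, 0.0, -0.6]
gripper_width: 46.7
```

Call:
send_rows(moves=[0, 0, 0, 0, 0, 0, 60, 0, 0, 0, 0, 0, 0, 60, 0, 0, 0, 0, 0, 0, 60])

```text
time_s: 24.9
tool_pos: [567.5, 94.9, 42.0]
eef_rot: [-0.003, 0.656, 0.754, 0.003]
wrist_force: [-0.0, -0.7, -0.1]
gripper_width: 59.7
```

```bash
cat > holes.py <<'E'
from h import *
import pickle,sys
A=np.array([-.1305,.9914]);o=np.array([554.2,194.8]);r=np.array([A[1],-A[0]])
n=sys.argv[1]
m,p,d=pickle.load(open(n+'.pkl','rb'));w=cloud(m,d)
g=cv2.GaussianBlur(p.max(2),(0,0),.8)
for v0,v1 in((35,55),(78,98),(120,140),(158,180)):
    roi=g[v0:v1,270:298].astype(float)
    wt=np.clip(np.median(roi)*.6-roi,0,None);vv,uu=np.mgrid[v0:v1,270:298]
    if wt.sum()==0: continue
    u,v=(wt*uu).sum()/wt.sum(),(wt*vv).sum()/wt.sum()
    z=np.nanmedian(w[int(v)-3:int(v)+4,int(u)-3:int(u)+4,2])
    P=plane(m,u,v,z);print(n,round(u,1),round(v,1),'z',round(z,2),'s',round((P[:2]-o)@A+55,2),'lat',round((P[:2]-o)@r,2))
E
python3 chk.py w15; python3 holes.py w15
```

```text
fit [ 0.01513911 -0.19934985] [ -0.04769645 -14.30197052] ang 7.070656471854955 rise 0.05652125747211795
grip [567.36  94.74  56.29] s-from-wide -45.91 lat -0.01
nose [547.06 258.43  65.62] s-from-wide 119.02 lat 1.22
tcp [567.54235678  94.89613595  41.99311674] F [-0.04 -0.68 -0.05] T [ 0.011 -0.026 -0.006] 59.70432377246995 24.9
w15 289.4 50.7 z 67.59 s 45.83 lat 2.07
w15 288.4 93.9 z 67.34 s 32.77 lat 1.96
w15 287.6 135.0 z 66.38 s 19.39 lat 1.88
w15 286.8 172.8 z 66.08 s 6.16 lat 1.79
```

View pics/w15.png

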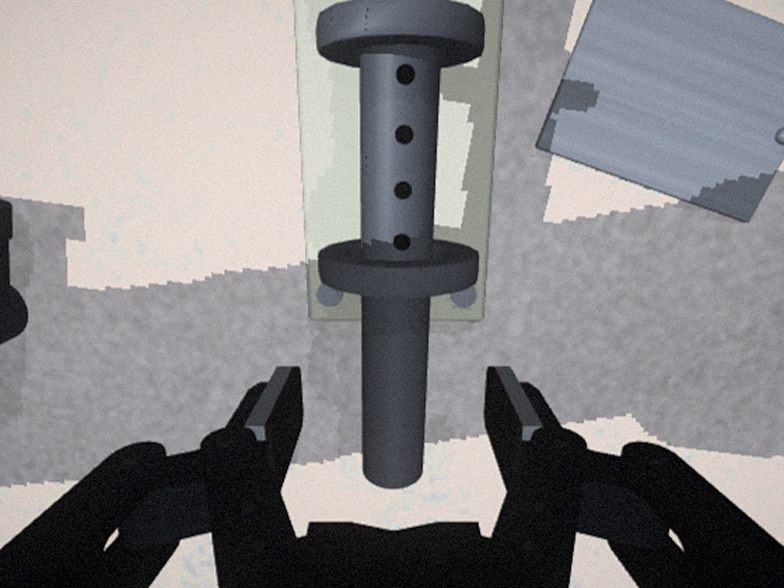

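Call:
send_rows(moves=[0, 0, -0.4, 0, 0, 0, 60, 0, 0, -1.2, 0, 0, 0, 60, 0, 0, -2.4, 0, 0, 0, 60, 0, 0, -4, 0, 0, 0, 60, 0, 0, -6, 0, 0, 0, 60])

```text
time_s: 25.5
tool_pos: [566.1, 93.2, 192.4]
eef_rot: [-0.004, 0.657, 0.754, 0.001]
wrist_force: [0.5, 1.0, 0.5]
gripper_width: 60.0
```

Call:
send_rows(moves=[1, 0, -0.5, 0, 0, 0, 60, 2, 0, -0.5, 0, 0, 0, 60, 2.8, 0, -0.5, 0, 0, 0, 60, 2.8, 0, -0.5, 0, 0, 0, 60, 2.8, 0, -0.5, 0, 0, 0, 60])

```text
time_s: 26.0
tool_pos: [558.0, 162.3, 205.4]
eef_rot: [-0.003, 0.656, 0.755, 0.003]
wrist_force: [-1.0, -0.1, -0.5]
gripper_width: 60.6
```

Run:
```python
from h import *
import pickle
s=env.observe();m=camera_model('wrist');p,d=capture('wrist');pickle.dump((m,p,d),open('w16.pkl','wb'))
print(s['tool_pos'],s['wrist_force'],m['pose'][:3,3])
crop(p,180,0,420,300,2,'pics/w16.png',1.8)
w=cloud(m,d)
A=np.array([-.1305,.9914]);o=np.array([554.2,194.8]);r=np.array([A[1],-A[0]])
S=(w[...,:2]-o)@A+55;Lt=(w[...,:2]-o)@r
# profile of height along axis
for a in range(60,140,2):
    k=(S>=a)&(S<a+2)&(np.abs(Lt)<12)&(w[...,2]>30)
    if k.sum()>2:
        q=w[k][:,2];t=q>np.percentile(q,90)-.01;print(a,np.percentile(q,95).round(1),Lt[k].min().round(1),Lt[k].max().round(1),k.sum())
p,d=capture('side');crop(p,180,120,400,360,2.4,'pics/s16.png',2)
p,d=capture('top');crop(p,60,80,480,300,1.9,'pics/t16.png',2)
```

```text
[558.03219346 162.25868924 205.37484899] [-0.96126044 -0.10771154 -0.52565905] [547.91765242 234.01460081 348.13690882]
60 68.6 -8.6 10.1 59
62 69.0 -8.7 10.1 52
64 69.0 -8.6 10.0 53
66 68.9 -8.7 10.0 61
68 69.0 -8.6 9.9 50
70 69.6 -8.6 9.9 62
72 69.2 -8.7 9.8 52
74 69.0 -8.6 9.8 63
76 69.5 -8.7 9.7 48
78 69.4 -8.7 10.6 68
80 69.9 -8.7 10.6 50
82 70.2 -8.7 10.5 69
84 69.8 -8.7 10.5 49
86 69.9 -8.6 10.5 71
88 70.2 -8.7 10.3 51
90 70.1 -8.7 10.3 69
92 70.3 -8.6 10.2 64
94 70.1 -8.7 10.2 55
96 70.2 -8.7 10.2 71
98 70.7 -8.7 10.1 48
100 70.3 -8.7 10.0 71
102 70.3 -8.7 10.0 69
104 70.4 -8.7 9.9 51
106 70.9 -8.7 10.8 73
108 70.2 -7.9 9.8 64
110 70.0 -7.9 9.9 49
112 69.5 -7.1 9.0 62
114 69.5 -7.1 9.0 57
116 69.0 -6.3 8.1 43
118 74.8 -11.9 11.7 119
120 76.7 -11.6 11.7 91
122 77.0 -11.6 11.5 88
124 76.6 -11.6 11.5 88
126 76.8 -11.6 11.4 82
128 75.8 -11.6 11.4 49
```

View pics/w16.png

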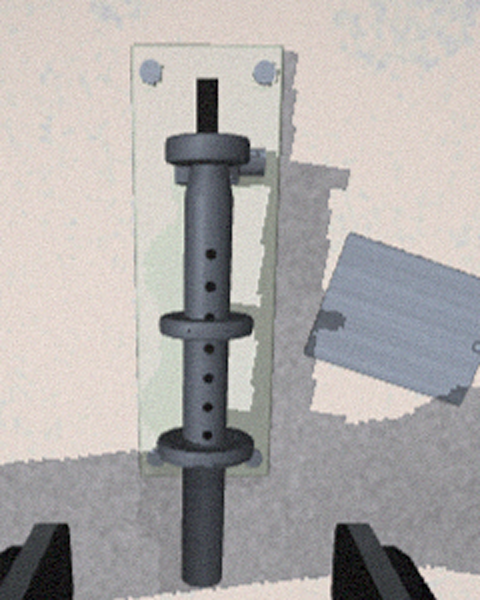

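View pics/s16.png

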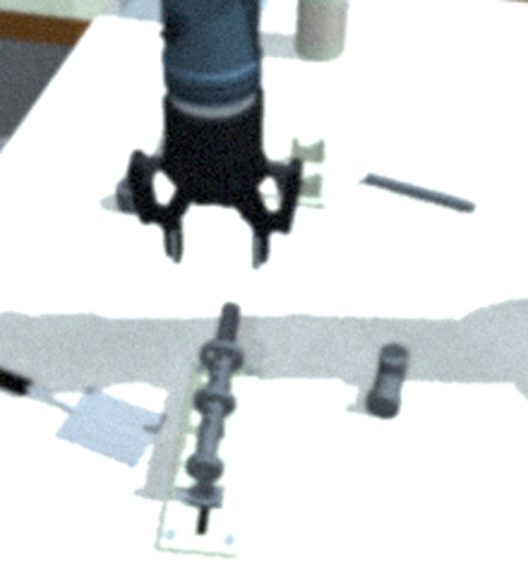

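```bash
python3 -c "
from h import *
s=env.observe();print(s['time_s'],s['dq'].round(3));env.close_job()"
```

```text
26.15 [ 0.005  0.003 -0.002 -0.002 -0.006 -0.001 -0.002]
the job is handed in; nothing more can be done
```

I slid the grey middle-sized pipe, nose first, through the wide and middle rings and pushed the stop ring back to its end stop. I then let go and handed the job in at 26.15 s.

- **Bedding push:** The stop ring slid about 12 to 13 mm at about 2 N, then stopped hard. I held about 8.3 to 9.4 N on the wrist sensor for just over 2 s. That reading includes any rubbing in the guide rings, so the force on the stop ring itself may have been 1 to 2 N lower.
- **First release:** Letting go drew the pipe back about 1.8 mm, part of it the end stop relaxing. I gripped it again, pushed to about 4 N and let go while still pushing.
- **Final checks:** The last wrist picture and its depth reading show the pipe in both guide rings, running up to the stop ring with no visible gap. The nose is near the ring axis and tilted up by a few hundredths of a radian. From the spray holes seen just before the gripper lifted away, the nose is within about 1 mm of the stop ring.
- **Gripper and bystanders:** The gripper was open and about 150 mm clear, reading about 1 N. The scraper, elbow and coupling looked untouched in the pictures. I took a last top view of the rest of the bench but did not inspect it.
- **Disagreement:** I measured 46 to 47 mm from the grip point to the wide ring's centre, against the 34 to 46 mm given. The slide length, the hard stop and the pictures agree that it is home.

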